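# Pack a stack-nest reagent tote and gauge the stack

## Task

Lift the empty handled tote out of the base tote in which it is nested and park it on the black rubber mat, then lay every black cartridge on the bench flat on the floor of the base tote. Then set the handled tote back on the base tote turned half a turn end for end, so that it stacks level on the lugs above the cartridges instead of nesting, with its eared end over the bored boss. Finally check the stack: take the depth rod from its stand, lower it gently through the ear's hole into the boss's bore until it bottoms, hold it there for a second, and put it back upright in its stand; drop nothing, and do not disturb the jar or the tip box.

Things in the scene. Friction and masses are not known exactly. Their poses are not given: they have to be found in the camera images.
- base_tote: Loose grey open tote without handle, 0.8 kg, outside 200 (own x) x 130 (own y) x 68 mm high, walls and floor 5 mm. Origin at the centre of its underside, z up. Four lugs against its long inner walls, a bored boss outside its +x end.
- lug_level (a point): Point over the base tote's origin at the height of the lug tops, 54 mm. Lugs at base x = -62 and +32 mm, 24 mm long, reaching in to |y| = 48 mm, floor to 54 mm. The handled tote stacks with its underside's centre here and its own x opposite to the base's x: ribs on the lugs, 14 mm inside the rim, 3 mm play each way, ear hole above the bore.
- bore_mouth (a point): Centre of the mouth of the boss's bore: base_tote (120, 0, 60) mm. Boss 40 x 40 mm, 60 mm high. Bore upright, blind, 18 mm wide, 40 mm deep, mouth chamfered 3 mm.
- bore_floor (a point): Centre of the bore's floor: base_tote (120, 0, 20) mm.
- top_tote: The handled tote, grey, loose, empty, 0.3 kg: open box 184 (own x) x 88 (own y) x 74 mm high, walls 4 mm. Origin at its underside's centre, z up. Four outside ribs at x = +62 and -32 mm, 24 mm long, out to |y| = 57 mm, from the underside up. Flat ear at its -x end. Starts nested: axes parallel to the base's, on its floor (5 mm up), ribs between the lugs.
- tote_handle (a point): Centre of the handled tote's carrying bar, which spans the tote along its own y: 88 mm long, 12 mm thick (own x), 10 mm high, centre 93 mm above the tote's underside, open below. Axes as the tote's.
- ear_hole (a point): Centre of the ear's square through hole (28 x 28 mm) at the ear's top face: top_tote (-118, 0, 74) mm. Ear 52 x 52 mm, 8 mm thick.
- mat: Fixed black rubber mat 260 (own x) x 150 (own y) x 3 mm on the bench, the parking place of the handled tote; origin at the centre of its underside.
- cartridge0: A black reagent cartridge (two or three of them present; all alike): flat body 80 (own x) x 30 (own y) x 20 mm, with an upright grip fin on top in the middle, 40 (own x) x 10 (own y) mm, from 20 to 44 mm height. 120 g. Origin at the centre of its underside, z up. Starts flat on the bench.
- cartridge1: A black reagent cartridge (two or three of them present; all alike): flat body 80 (own x) x 30 (own y) x 20 mm, with an upright grip fin on top in the middle, 40 (own x) x 10 (own y) mm, from 20 to 44 mm height. 120 g. Origin at the centre of its underside, z up. Starts flat on the bench.
- cartridge2: A black reagent cartridge (two or three of them present; all alike): flat body 80 (own x) x 30 (own y) x 20 mm, with an upright grip fin on top in the middle, 40 (own x) x 10 (own y) mm, from 20 to 44 mm height. 120 g. Origin at the centre of its underside, z up. Starts flat on the bench.
- rod: Steel depth rod, 150 g, 180 mm long in all: round 12 mm rod with a square grip head 18 x 18 x 30 mm at its top (150 to 180 mm from the tip). Origin at the centre of its lower tip, z along it, towards the head. Starts upright in the stand. Bottomed in the bore of the stacked totes its tip is 20 mm above the base tote's underside, and its head is clear above the ear.
- rod_tip (a point): The rod's lower tip.
- rod_head (a point): Centre of the rod's square head, 165 mm from its tip; x and y axes square to the head's faces.
- stand: Fixed aluminium block 60 x 60 x 60 mm that keeps the rod: upright blind hole in its middle, 15 mm wide, 50 mm deep, mouth chamfered 3 mm. Origin at the centre of its underside.
- stand_floor (a point): Centre of the stand's hole's floor, 10 mm above the block's underside.
- jar: Bystander: closed amber jar, 60 mm wide, 85 mm high; origin at its underside.
- tip_box: Bystander: white lidded pipette-tip box 88 x 63 x 56 mm; origin at its underside.
Things that resemble listed ones, but are neither listed nor needed, are in the scene too. What is shaped like the cartridge0 but blue or yellow is not meant.

How it is judged:
By the outcome, as a careful person would: the job done as asked, in the order asked, and still so for the second after the job is handed in, with the robot touching nothing.
Of cartridge0, cartridge1, cartridge2 only 2 to 3 are there at a start; the rules pass over those that are not, and their reading is None.
At some moment in a run one of cartridge0, cartridge1, cartridge2 may be knocked a few centimetres aside while the robot is not near it.
It also fails if it takes over 200 s, if anything falls off the work surface, if the arm or the gripper's body presses on something with over 40 N, if the wrist force passes 120 N, or if a joint passes its speed limit or range.

## Robot

A 7-joint arm with a two-finger parallel gripper is mounted at the origin on the work surface. World frame = base frame: x ahead of the robot, y to its left, z up, the work surface at z = 0. Lengths are in m, angles in degrees, forces in N, time in s.
With the tool pointing down it reaches from about 0.425 to 0.875 m from the base axis. Payload 4.7 kg.
Tool frame: the origin (TCP) lies between the finger pads; the fingertips stand 19 mm ahead of it and the grasp point (between the pads) is the TCP; x points along the fingers, z is the direction in which the jaws open and shut, and the axes are right-handed (so a half turn about x gives the same grasp; the last joint's range is limited). The gripper opens to 87 mm and grips with 3 to 60 N. Pads are 19 mm wide; open, the fingers measure 117 mm over their backs; the gripper's body (75 mm by 190 mm) begins 51 mm behind the grasp point.
Start: joints at [65.552, 18.392, -4.016, 83.108, 1.295, 78.541, -3.26], TCP at [0.277, -0.588, 0.242] pointing down, gripper open.
Joint ranges: [-163.93, 163.93], [-17.29, 119.83], [-79.2, 71.16], [3.27, 140.29], [-89.18, 269.18], [5.43, 117.66], [-154.24, 154.24]. Speed limits (degrees/s): [147.25, 147.25, 180, 180, 180, 180, 180].

## Interface

Orientations are given as [roll, pitch, yaw] about the fixed x, y, z axes, in that order (R = Rz(yaw) Ry(pitch) Rx(roll)).
In Python, from cell import monitor, read_camera, camera_model, env, regions_of gives the robot as it stands. The module is installed in compiled form; this text tells all that it offers.
- The arm moves only by the tool step_arm, never from a script. Its argument "deltas" is a list of rows, each a list of 5 numbers: the gripper's target within -1 to 1 (fully open at 1, half-way at 0, shut at -1), then the shift along the tool's x, y, z in m, then the turn about the tool's x in degrees. A call has 1 to 12 rows; each row is the pose to reach, as a shift and turn from the pose commanded when the call began, along the tool's axes at that moment; what a row does not reach only later rows make up. A row lasts 1/8 s, in which the tool goes at most 62.5 mm and 10.7 degrees, less where a joint would pass 70% of its speed; a pose out of reach is approached as far as the arm can. A call with a gripper value outside its range is refused whole. The fingers move at their own pace and stop on an object; "newtons" is the grip in N (left out, the last holds). Time passes only in rows, so rows that repeat a pose let the fingers close. It gives the time, the measured TCP pose, the force and the opening at its end, in the units of the state.
- monitor.get_obs(): the state, without advancing time (a new reading comes with each control period).
- read_camera(name): name is "scene" or "top" or "wrist"; returns (picture, depth): 400x640x3 uint8, red, green, blue; 400x640 float32, m along the optical axis (not along the pixel's ray), 0 where there is no reading.
- camera_model(name): a dict with "fx", "fy", "cx", "cy" (pixels), "xyz" and "attitude" of the camera in the world. Camera axes: x right, y down, z forward; pixel columns grow to the right and rows downward; lengths in m; the calibration is good to about 2 mm. A picture is of the moment at which its call begins: read the wrist's pose just before it. camera_model takes no time and is no camera call; for the wrist camera it gives the pose at the moment of the call.
- env.sign_off(): hands the job in, once; it reports no verdict.
Trained networks look in the newest picture that a camera, given by its name, has taken for a name from the list of things; names that differ only in an ending like _2 or _b are one class to them, and where a whole thing is asked for, a point or a joint stands for the part that bears it (a point fixed in the world has none). Each returns a list of dicts, best first, with "p" (0 to 1); they miss things now and then, are a little off and sometimes report something else, mostly with a low value. They report only what shows in the picture. A call takes as long as a camera call. They do not tell look-alikes from the thing itself.
- regions_of(camera, thing): "pixels" (400x640 bool, what is visible of it) and "pixel" ([column, row] in pixels, amid what is visible of it).
The state is a dict: "time_s": time; "qpos": joint angles; "joint_velocities": joint speeds; "effort": joint torques, N m; "tool_pos": TCP position; "tool_rot": TCP orientation; "force": force on the tool from outside, world axes, zero at the start; "wrist_torque": the same for the moment, N m; "grip_width": finger opening in m.
Only numpy, scipy, OpenCV 4.12 (cv2) and the standard library are available. Lean on these libraries where they do the work, as an engineer would, in place of code of your own. Each camera call takes 0.05 s, during which the arm holds its last target. There are 200 camera calls.

## Working session

There is one attempt and no reset: what is moved stays moved. The work goes in short steps, Python scripts to look and compute and a tool call to move; the robot and the scene stay as the last step left them, time stands still between calls to the robot, and variables do not carry over. Pictures are saved under pics/ and viewed, about 12 in all and at most 16, crops included, and the job is handed in when it is done.

Besides the shell and the picture viewer there is one more tool, called after ">>>" as name(argument=value, ...), one argument or row to a line, values as JSON. step_arm: Moves the arm, as the interface text tells. Its arguments: {"type":"object","properties":{"deltas":{"type":"array"},"newtons":{"type":"number"}},"required":["deltas"]}

```bash
mkdir -p pics; cat > h.py <<'E'
import numpy as np, cv2
from scipy.spatial.transform import Rotation as R
from cell import monitor, read_camera, camera_model, env, regions_of
def Rm(a): return R.from_euler('xyz',a,degrees=True).as_matrix()
def cam(name):
    m=camera_model(name); p,d=read_camera(name)
    v,u=np.mgrid[:400,:640]
    P=np.stack([(u-m['cx'])/m['fx']*d,(v-m['cy'])/m['fy']*d,d],-1)
    W=P@Rm(m['attitude']).T+np.array(m['xyz']); W[d==0]=np.nan
    return p,d,W,m
def save(n,p): cv2.imwrite('pics/'+n+'.png',cv2.cvtColor(p,cv2.COLOR_RGB2BGR))
def st():
    o=monitor.get_obs()
    print({k:np.round(o[k],3).tolist() for k in ['time_s','tool_pos','tool_rot','force','grip_width','qpos']}); return o
E
python3 - <<'E'
from h import *
st()
for n in ['top','scene']:
    p,d,W,m=cam(n); save(n,p); np.save(n+'W.npy',W); np.save(n+'P.npy',p); print(n,m)
E
```

```text
{'time_s': 0.0, 'tool_pos': [0.277, -0.587, 0.24], 'tool_rot': [-177.215, 89.89, 118.044], 'force': [0.057, -0.19, 0.266], 'grip_width': 0.087, 'qpos': [65.551, 18.44, -4.015, 83.176, 1.294, 78.539, -3.26]}
top {'fx': 454.6228506421861, 'fy': 454.6228506421861, 'cx': 321.20004324794394, 'cy': 197.70448115606607, 'xyz': array([0.30862768, 0.01348654, 1.14563965]), 'attitude': array([-169.42004669,   -1.80750654,  -90.82474367])}
scene {'fx': 389.95610590240085, 'fy': 389.95610590240085, 'cx': 322.46200386954, 'cy': 203.0532711623188, 'xyz': array([1.18320072, 0.39322426, 0.81194065]), 'attitude': array([-1.31469996e+02, -5.24123041e-02,  1.21754682e+02])}
```

View pics/top.png

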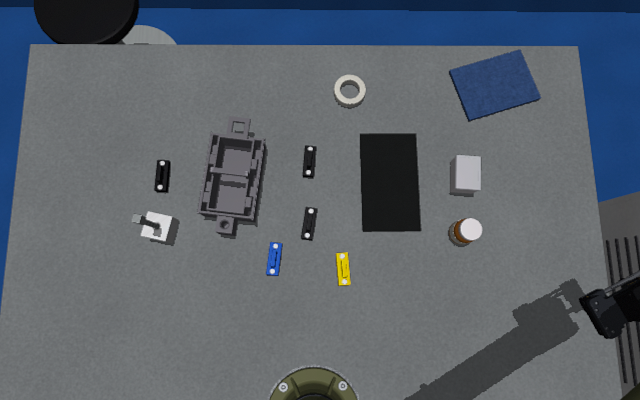

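View pics/scene.png

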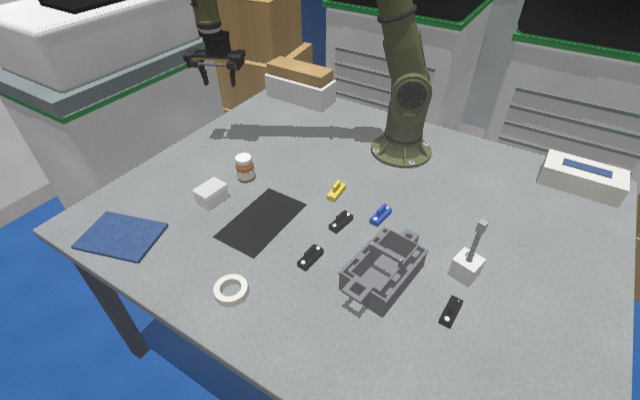

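```bash
python3 - <<'E'
from h import *
W=np.load('topW.npy');p=np.load('topP.npy')
def blob(name,u0,v0,u1,v1,zlo,zhi,f=None):
    w=W[v0:v1,u0:u1]; m=(w[...,2]>zlo)&(w[...,2]<zhi)
    if f is not None: m&=f(p[v0:v1,u0:u1].astype(int))
    q=w[m]
    if len(q)<5: print(name,'few',len(q));return
    r=cv2.minAreaRect((q[:,:2]*1000).astype(np.float32)); z=q[:,2]
    print(name,len(q),'rect',np.round(r[0],1),np.round(r[1],1),round(r[2],1),'mean',np.round(q.mean(0)*1000,1),'zmax',round(z.max()*1000,1))
print('table z',np.nanmedian(W[300:330,100:250,2]))
for n,(u,v) in {'cA':(162,176),'cB':(310,161),'cC':(310,223)}.items():
    blob(n+' body',u-16,v-22,u+16,v+22,.012,.06); blob(n+' fin',u-16,v-22,u+16,v+22,.034,.06)
blob('toteall',195,112,272,240,.03,.15)
blob('handle',195,112,272,240,.092,.12)
blob('ear+rimtop',195,112,272,240,.072,.085)
blob('ear',225,112,252,140,.07,.09)
blob('boss',213,217,240,238,.052,.068)
blob('rim base',195,112,272,240,.062,.072)
blob('stand',125,200,185,250,.045,.07)
blob('rod head',125,200,185,250,.15,.22)
blob('mat',350,125,430,240,-.01,.02,lambda c:c.sum(-1)<120)
blob('jar',440,210,490,250,.07,.1); blob('tipbox',440,150,490,200,.045,.07)
save('c1',cv2.resize(p[110:250,130:330],None,fx=4,fy=4,interpolation=2))
E
```

```text
table z 0.0008615331671775195
cA body 399 rect [579.9 376. ] [31.4 79.6] 87.7 mean [578.2 373.2  26.1] zmax 48.5
cA fin 92 rect [580.  375.8] [11.5 39.2] 85.7 mean [580.1 375.3  43. ] zmax 48.5
cB body 361 rect [615.5   4.2] [29.7 80.1] 84.7 mean [613.9   4.2  25. ] zmax 48.3
cB fin 68 rect [616.2   4.2] [ 9.9 40.5] 84.4 mean [615.7   4.4  43.8] zmax 48.3
cC body 383 rect [455.8   6.4] [29.9 80.7] 80.4 mean [454.2   6.5  24.9] zmax 48.9
cC fin 69 rect [455.    6.5] [10.  39.4] 81.1 mean [454.9   6.4  44.1] zmax 48.9
toteall 3381 rect [571.1 192.8] [135.6 285.5] 82.6 mean [568.1 194.4  67.2] zmax 107.7
handle 225 rect [568.3 193.2] [87.8 13.4] 82.1 mean [567.6 192.7 102.8] zmax 107.7
ear+rimtop 1033 rect [590.7 189.4] [128.8 245.7] 82.5 mean [603.4 188.6  78.3] zmax 84.6
ear 397 rect [683.2 175.7] [65.6 58.2] 83.6 mean [681.8 178.3  79.2] zmax 85.3
boss 247 rect [448.8 202.4] [52.4 40.3] 82.4 mean [448.  207.   59.9] zmax 65.1
rim base 975 rect [564.8 193.7] [135.6 272.7] 82.6 mean [554.5 195.6  67.5] zmax 72.0
stand 624 rect [446.8 368.6] [61.2 59.8] 77.2 mean [445.4 365.2  60. ] zmax 68.6
rod head 122 rect [446.8 368.4] [18.8 18. ] 76.2 mean [445.8 365.8 184.7] zmax 195.6
mat 5506 rect [ 563.6 -202.7] [258.2 148.9] 0.1 mean [ 561.2 -202.     3.5] zmax 10.6
jar 417 rect [ 428.4 -376.6] [52.1 52.5] 0.1 mean [ 428.4 -375.1   84.8] zmax 91.2
tipbox 896 rect [ 574.9 -390.8] [62.8 89.6] 85.3 mean [ 572.9 -389.8   55.9] zmax 62.8
```

View pics/c1.png

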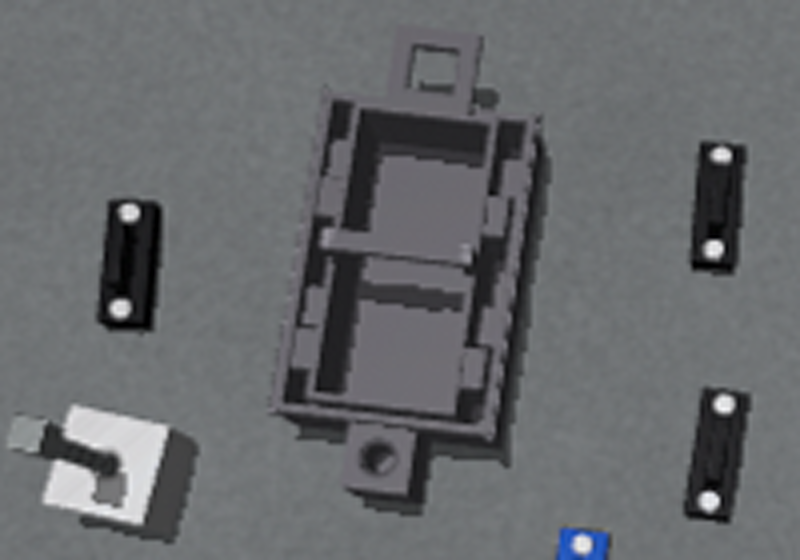

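```bash
cat >> h.py <<'E'
def psi(rot):
    z=Rm(rot)[:,2]; return np.degrees(np.arctan2(z[1],z[0]))
def go(x,y,z,ps=None):
    o=st(); M=Rm(o['tool_rot']); d=M.T@(np.array([x,y,z])-o['tool_pos']); c=psi(o['tool_rot'])
    t=0 if ps is None else -(ps-c)
    print('psi',round(c,2),'az',round(np.degrees(np.arctan2(o['tool_pos'][1],o['tool_pos'][0])),1),'DELTA',np.round(d,4),'turn',round(t,2),'tilt',np.round(M[:,0],3))
E
python3 -c "
from h import *
go(.5685,.193,.25,-7.4)"
```

```text
{'time_s': 0.1, 'tool_pos': [0.277, -0.587, 0.241], 'tool_rot': [-177.876, 89.902, 117.383], 'force': [0.344, 1.017, 0.805], 'grip_width': 0.087, 'qpos': [65.553, 18.435, -4.018, 83.166, 1.294, 78.542, -3.26]}
psi -64.74 az -64.7 DELTA [-0.0085  0.5966 -0.5815] turn -57.34 tilt [-0.001  0.002 -1.   ]
```

>>> step_arm(
  deltas=[
    [1,-0.01,0.042,-0.041,-4],
    [1,-0.01,0.084,-0.082,-8],
    [1,-0.01,0.126,-0.123,-12],
    [1,-0.01,0.168,-0.164,-16],
    [1,-0.01,0.21,-0.205,-20],
    [1,-0.01,0.252,-0.246,-24],
    [1,-0.01,0.294,-0.287,-28],
    [1,-0.01,0.336,-0.328,-32],
    [1,-0.01,0.378,-0.369,-36],
    [1,-0.01,0.42,-0.41,-40],
    [1,-0.01,0.462,-0.451,-44],
    [1,-0.01,0.504,-0.492,-48],
  ],
)

```text
time_s: 1.6
tool_pos: [0.5234, 0.0737, 0.2514]
tool_rot: [-56.4, 90.0, -73.1]
force: [1.3, -0.2, 0.9]
grip_width: 0.087
```

```bash
python3 -c "
from h import *
go(.5685,.193,.25,-7.4)"
```

```text
{'time_s': 1.6, 'tool_pos': [0.523, 0.074, 0.251], 'tool_rot': [-56.434, 89.962, -73.078], 'force': [1.33, -0.188, 0.87], 'grip_width': 0.087, 'qpos': [28.412, 5.957, -41.701, 98.291, 4.097, 77.283, -30.682]}
psi -16.64 az 8.0 DELTA [0.0014 0.1273 0.009 ] turn -9.24 tilt [ 0.    -0.001 -1.   ]
```

>>> step_arm(
  deltas=[
    [1,0,0.04,0.003,-3],
    [1,0,0.08,0.006,-6],
    [1,0,0.115,0.008,-9],
    [1,0,0.127,0.009,-9.3],
    [1,0,0.127,0.009,-9.3],
  ],
)

```text
time_s: 2.22
tool_pos: [0.5681, 0.1912, 0.251]
tool_rot: [-156.7, 89.9, -164.1]
force: [0.2, -0.6, -0.0]
grip_width: 0.0871
```

```bash
python3 -c "
from h import *
go(.5685,.193,.14,-7.4)
p,d,W,m=cam('wrist'); save('w1',p); np.save('w1W.npy',W); np.save('w1P.npy',p); print(m['xyz'],m['attitude'])"
```

```text
{'time_s': 2.225, 'tool_pos': [0.568, 0.191, 0.251], 'tool_rot': [-156.673, 89.928, -164.094], 'force': [0.18, -0.623, -0.022], 'grip_width': 0.087, 'qpos': [16.661, 17.245, -46.078, 88.575, 12.524, 79.594, -37.835]}
psi -7.42 az 18.6 DELTA [0.111  0.0019 0.0003] turn -0.02 tilt [-0.001 -0.    -1.   ]
[0.57805432 0.26860574 0.39377953] [ 1.63687104e+02  2.12299313e-02 -7.41916395e+00]
```

View pics/w1.png

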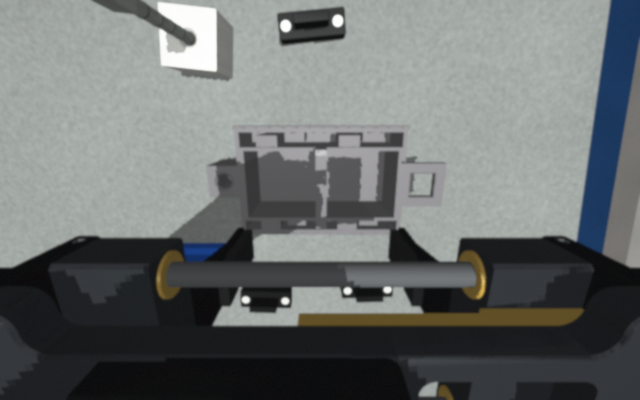

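```bash
cat >> h.py <<'E'
def blob(name,W,zlo,zhi,xy,r,p=None,f=None):
    m=(W[...,2]>zlo)&(W[...,2]<zhi)&(np.hypot(W[...,0]-xy[0],W[...,1]-xy[1])<r)
    if f is not None: m&=f(p.astype(int))
    n,l,s,c=cv2.connectedComponentsWithStats(m.astype(np.uint8))
    if n<2: print(name,'none');return
    m=l==1+np.argmax(s[1:,4]); q=W[m]
    r=cv2.minAreaRect((q[:,:2]*1000).astype(np.float32))
    print(name,len(q),'rect',np.round(r[0],1),np.round(r[1],1),round(r[2],1),'z med/max',np.round([np.median(q[:,2])*1000,q[:,2].max()*1000],1))
E
python3 -c "
from h import *
W=np.load('w1W.npy')
blob('handle',W,.092,.112,(.5685,.193),.06)
blob('ear',W,.074,.084,(.685,.178),.034)
blob('all',W,.056,.12,(.5685,.193),.17)
blob('boss',W,.052,.064,(.449,.208),.035)
blob('standtop',W,.05,.07,(.447,.368),.06)
blob('cA',W,.012,.06,(.58,.376),.06)
blob('cAfin',W,.034,.06,(.58,.376),.06)
"
```

```text
handle 877 rect [568.  194.5] [88.1 11.8] 82.4 z med/max [102.5 105.3]
ear 1548 rect [683.1 179.8] [51.8 56.7] 82.5 z med/max [78.5 81. ]
all 10178 rect [569.9 194. ] [134.4 284.8] 82.6 z med/max [ 72.8 105.3]
boss 842 rect [447.7 210.2] [40.2 37.8] 83.2 z med/max [59.3 61.9]
standtop 3293 rect [446.5 370. ] [60.4 61.5] 77.1 z med/max [59.4 69.8]
cA 1987 rect [580.4 377.6] [30.4 80. ] 87.5 z med/max [20.1 45.8]
cAfin 454 rect [580.4 377.5] [10.2 39.8] 87.9 z med/max [43.2 45.8]
```

>>> step_arm(
  deltas=[
    [1,0.04,0.003,0,0],
    [1,0.08,0.003,0,0],
    [1,0.115,0.003,0,0],
    [1,0.14,0.003,0,0],
    [1,0.151,0.003,0,0],
    [1,0.151,0.003,0,0],
    [-1,0.151,0.003,0,0],
    [-1,0.151,0.003,0,0],
    [-1,0.151,0.003,0,0],
    [-1,0.151,0.003,0,0],
    [-1,0.151,0.003,0,0],
    [-1,0.151,0.003,0,0],
  ],
  newtons=40,
)

```text
time_s: 3.78
tool_pos: [0.5688, 0.1941, 0.1005]
tool_rot: [-121.7, 90.0, -129.2]
force: [0.2, -0.9, 1.3]
grip_width: 0.0353
```

>>> step_arm(
  deltas=[
    [-1,0,0,0,0],
    [-1,0,0,0,0],
    [-1,0,0,0,0],
    [-1,0,0,0,0],
    [-1,0,0,0,0],
    [-1,-0.008,0,0,0],
    [-1,-0.02,0,0,0],
    [-1,-0.035,0,0,0],
    [-1,-0.055,0,0,0],
    [-1,-0.08,0,0,0],
    [-1,-0.105,0,0,0],
    [-1,-0.12,0,0,0],
  ],
)

```text
time_s: 5.28
tool_pos: [0.5694, 0.1946, 0.2231]
tool_rot: [19.0, 89.8, 11.5]
force: [-0.2, 0.2, -4.1]
grip_width: 0.0111
```

```bash
python3 -c "
from h import *
go(.555,-.203,.22,-165)
p,d,W,m=cam('scene'); save('s2',cv2.resize(p[150:350,220:520],None,fx=2,fy=2))"
```

```text
{'time_s': 5.275, 'tool_pos': [0.569, 0.195, 0.223], 'tool_rot': [18.956, 89.835, 11.519], 'force': [-0.189, 0.234, -4.149], 'grip_width': 0.011, 'qpos': [16.229, 18.359, -45.946, 90.698, 13.51, 76.515, -38.827]}
psi -7.44 az 18.9 DELTA [ 0.0028 -0.3961  0.0372] turn 157.56 tilt [ 0.003  0.001 -1.   ]
```

View pics/s2.png

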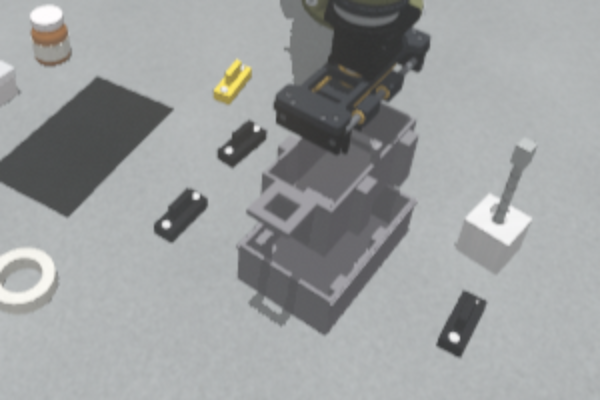

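>>> step_arm(
  deltas=[
    [-1,0,-0.012,0.001,2],
    [-1,0,-0.035,0.003,8],
    [-1,0,-0.07,0.006,16],
    [-1,0,-0.11,0.01,25],
    [-1,0,-0.15,0.014,34],
    [-1,0,-0.19,0.018,43],
    [-1,0,-0.23,0.022,52],
    [-1,0,-0.27,0.026,61],
    [-1,0,-0.31,0.03,70],
    [-1,0,-0.345,0.033,78],
    [-1,0,-0.375,0.036,85],
    [-1,0,-0.39,0.037,90],
  ],
)

```text
time_s: 6.82
tool_pos: [0.5529, -0.2009, 0.2188]
tool_rot: [-77.3, 89.8, -175.3]
force: [0.1, 0.5, -3.9]
grip_width: 0.0115
```

```bash
python3 -c "
from h import *
go(.555,-.203,.22,-165)"
```

```text
{'time_s': 6.825, 'tool_pos': [0.553, -0.201, 0.219], 'tool_rot': [-77.35, 89.811, -175.278], 'force': [0.141, 0.539, -3.929], 'grip_width': 0.012, 'qpos': [37.303, 13.146, -23.19, 93.276, 5.389, 74.852, -84.698]}
psi -97.93 az -20.0 DELTA [-0.0012  0.0023  0.0018] turn 67.07 tilt [-0.003 -0.    -1.   ]
```

>>> step_arm(
  deltas=[
    [-1,0,0.002,0.003,6],
    [-1,0,0.003,0.005,14],
    [-1,0,0.005,0.007,22],
    [-1,0,0.005,0.007,30],
    [-1,0,0.005,0.007,38],
    [-1,0,0.005,0.007,46],
    [-1,0,0.005,0.007,54],
    [-1,0,0.005,0.007,60],
    [-1,0,0.005,0.007,64],
    [-1,0,0.005,0.007,65],
    [-1,0,0.005,0.007,65],
  ],
)

```text
time_s: 8.2
tool_pos: [0.5583, -0.2053, 0.2198]
tool_rot: [-27.4, 89.9, 170.2]
force: [-0.8, -0.1, -3.7]
grip_width: 0.0117
```

```bash
python3 -c "
from h import *
go(.56,-.206,.0985,-163)"
```

```text
{'time_s': 8.2, 'tool_pos': [0.558, -0.205, 0.22], 'tool_rot': [-27.395, 89.916, 170.158], 'force': [-0.756, -0.113, -3.669], 'grip_width': 0.012, 'qpos': [31.531, 13.209, -16.231, 92.564, 3.803, 74.852, -147.741]}
psi -162.45 az -20.2 DELTA [ 0.1213  0.0012 -0.0015] turn 0.55 tilt [-0.001  0.    -1.   ]
```

>>> step_arm(
  deltas=[
    [-1,0.02,0,0,0],
    [-1,0.045,0,0,0],
    [-1,0.07,0,0,0],
    [-1,0.09,0,0,0],
    [-1,0.105,0,0,0],
    [-1,0.112,0,0,0],
    [-1,0.116,0,0,0],
    [-1,0.119,0,0,0],
    [-1,0.12,0,0,0],
    [-1,0.12,0,0,0],
  ],
)

```text
time_s: 9.45
tool_pos: [0.5592, -0.2051, 0.1009]
tool_rot: [133.7, 90.0, -28.7]
force: [0.3, 0.5, -3.9]
grip_width: 0.0113
```

>>> step_arm(
  deltas=[
    [-1,0.001,0,0,0],
    [-1,0.0018,0,0,0],
    [-1,0.0018,0,0,0],
  ],
)

```text
time_s: 9.82
tool_pos: [0.559, -0.205, 0.0987]
tool_rot: [-0.9, 90.0, -163.4]
force: [0.8, -0.2, -3.3]
grip_width: 0.0119
```

>>> step_arm(
  deltas=[
    [-1,0.001,0,0,0],
    [-1,0.0015,0,0,0],
    [-1,0.002,0,0,0],
    [-1,0.002,0,0,0],
  ],
)

```text
time_s: 10.32
tool_pos: [0.5591, -0.2051, 0.0984]
tool_rot: [87.1, 90.0, -75.4]
force: [-5.0, 1.1, 7.7]
grip_width: 0.0114
```

>>> step_arm(
  deltas=[
    [-0.4,-0.001,0,0,0],
    [-0.4,-0.001,0,0,0],
    [0.2,-0.001,0,0,0],
    [0.2,-0.001,0,0,0],
    [0.2,-0.001,0,0,0],
    [0.2,-0.001,0,0,0],
    [0.2,-0.03,0,0,-8],
    [0.2,-0.08,0,0,-18],
    [1,-0.12,0,0,-28],
    [1,-0.13,0,0,-38],
    [1,-0.13,0,0,-48],
    [1,-0.13,0,0,-58],
  ],
)

```text
time_s: 11.82
tool_pos: [0.5591, -0.205, 0.227]
tool_rot: [64.8, 90.0, -39.3]
force: [0.2, -0.9, 0.6]
grip_width: 0.083
```

```bash
python3 - <<'E'
from h import *
p,d,W,m=cam('top'); save('t3',p)
blob('handle',W,.09,.12,(.559,-.205),.06)
blob('toteall',W,.05,.12,(.55,-.205),.18)
for n,c in dict(A=(.58,.376),B=(.616,.004),C=(.455,.0065)).items():
    blob(n,W,.012,.06,c,.065); blob(n+'fin',W,.034,.06,c,.065)
blob('basetote',W,.05,.12,(.5685,.193),.17)
go(.455,.0065,.15,81)
E
```

```text
handle 208 rect [ 558.7 -203.9] [12.7 89.3] 16.9 z med/max [101.3 106.1]
toteall 1157 rect [ 534.1 -210.8] [236.  114.4] 18.0 z med/max [ 76.4 106.1]
A 398 rect [580.3 376.2] [32.8 79.1] 86.4 z med/max [21.8 50.3]
Afin 90 rect [580.8 376.6] [11.6 39.8] 88.0 z med/max [43.8 50.3]
B 359 rect [616.    4.2] [29.8 80.8] 84.7 z med/max [21.1 49.6]
Bfin 66 rect [616.4   4.9] [10.  39.8] 89.5 z med/max [44.5 49.6]
C 383 rect [455.4   6.3] [29.9 80.3] 80.6 z med/max [21.2 47.9]
Cfin 69 rect [455.    6.5] [ 9.9 39.5] 81.2 z med/max [44.3 47.9]
basetote 1444 rect [549.  195.7] [136.  241.5] 82.5 z med/max [65.3 75. ]
{'time_s': 11.875, 'tool_pos': [0.559, -0.205, 0.227], 'tool_rot': [59.643, 89.989, -44.175], 'force': [0.26, 0.018, 0.216], 'grip_width': 0.085, 'qpos': [37.345, 13.608, -23.177, 91.806, 5.489, 75.702, -90.425]}
psi -103.82 az -20.1 DELTA [ 0.0768 -0.1515 -0.1805] turn -184.82 tilt [ 0. -0. -1.]
```

View pics/t3.png

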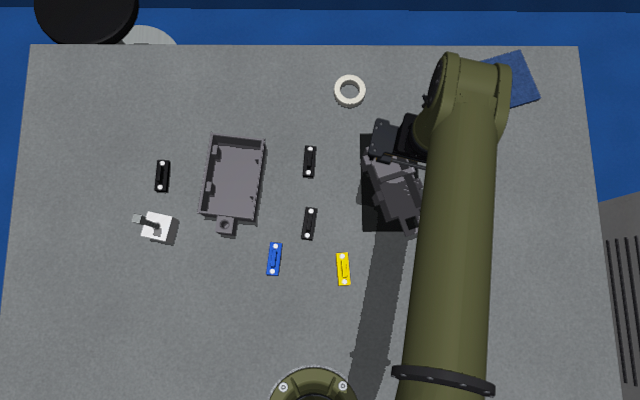

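>>> step_arm(
  deltas=[
    [0,0,-0.02,-0.024,-1],
    [0,0.005,-0.05,-0.06,-2],
    [0,0.015,-0.08,-0.096,-3],
    [0,0.03,-0.11,-0.132,-4],
    [0,0.05,-0.14,-0.167,-4.5],
    [0,0.065,-0.15,-0.18,-4.6],
    [0,0.065,-0.15,-0.18,-4.6],
  ],
)

```text
time_s: 12.75
tool_pos: [0.4579, 0.0071, 0.161]
tool_rot: [-58.8, 89.9, -158.6]
force: [0.8, -0.5, 0.3]
grip_width: 0.0437
```

```bash
cat >> h.py <<'E'
def look(c,r=.065):
    p,d,W,m=cam('wrist')
    blob('body',W,.012,.06,c,r); blob('fin',W,.034,.06,c,r); return p,W
E
python3 - <<'E'
from h import *
p,W=look((.455,.0065))
go(.455,.0065,.042,-99)
E
```

```text
body 2018 rect [455.9   7.2] [29.7 80.2] 79.9 z med/max [19.8 45.6]
fin 429 rect [455.8   7.1] [ 9.9 40.1] 80.5 z med/max [43.4 45.6]
{'time_s': 12.8, 'tool_pos': [0.459, 0.006, 0.162], 'tool_rot': [23.723, 89.963, -76.185], 'force': [0.01, 0.073, 0.059], 'grip_width': 0.044, 'qpos': [29.033, -0.461, -32.672, 114.041, -0.233, 66.341, -103.453]}
psi -99.91 az 0.7 DELTA [ 1.198e-01 -4.000e-03  1.000e-04] turn -0.91 tilt [ 0.    -0.001 -1.   ]
```

>>> step_arm(
  deltas=[
    [0,0.04,-0.003,0,0],
    [0,0.08,-0.003,-0.001,0],
    [0,0.105,-0.003,-0.001,0],
    [0,0.117,-0.003,-0.001,0],
    [0,0.12,-0.003,-0.001,0],
    [0,0.12,-0.003,-0.001,0],
    [-1,0.12,-0.003,-0.001,0],
    [-1,0.12,-0.003,-0.001,0],
    [-1,0.12,-0.003,-0.001,0],
    [-1,0.12,-0.003,-0.001,0],
    [-1,0.12,-0.003,-0.001,0],
    [-1,0.12,-0.003,-0.001,0],
  ],
  newtons=30,
)

```text
time_s: 14.3
tool_pos: [0.4556, 0.0082, 0.0416]
tool_rot: [-68.1, 90.0, -167.9]
force: [0.2, 0.2, -0.1]
grip_width: 0.0096
```

>>> step_arm(
  deltas=[
    [-1,0,0,0,0],
    [-1,-0.01,0,0,0],
    [-1,-0.04,0,0,0],
    [-1,-0.08,0,0,0],
    [-1,-0.115,0,0,0],
    [-1,-0.13,0,0,0],
    [-1,-0.13,0,0,0],
  ],
)

```text
time_s: 15.18
tool_pos: [0.4564, 0.0082, 0.1724]
tool_rot: [82.5, 89.9, -17.4]
force: [0.0, 0.3, -2.1]
grip_width: 0.0098
```

```bash
cat >> h.py <<'E'
B=np.array([.5685,.1935]); BY=172.5
def b2w(x,y):
    a=np.radians(BY); return B+[x*np.cos(a)-y*np.sin(a),x*np.sin(a)+y*np.cos(a)]
E
python3 - <<'E'
from h import *
x,y=b2w(-60,0)/1 if 0 else b2w(-.06,0)
print(b2w(.06,0),b2w(-.06,0))
x,y=b2w(.06,0)
go(x,y,.173,-7.5)
E
```

```text
[0.50901331 0.20133157] [0.62798669 0.18566843]
{'time_s': 15.175, 'tool_pos': [0.456, 0.008, 0.172], 'tool_rot': [82.465, 89.892, -17.385], 'force': [0.004, 0.272, -2.115], 'grip_width': 0.01, 'qpos': [29.589, -1.55, -33.167, 113.665, -0.876, 67.534, -103.085]}
psi -99.85 az 1.0 DELTA [-0.0007  0.0188 -0.1993] turn -92.35 tilt [ 0.002 -0.001 -1.   ]
```

>>> step_arm(
  deltas=[
    [-1,0,0.002,-0.015,-6],
    [-1,0,0.004,-0.045,-15],
    [-1,0,0.008,-0.08,-24],
    [-1,0,0.012,-0.115,-33],
    [-1,0,0.015,-0.15,-42],
    [-1,0,0.017,-0.18,-52],
    [-1,0,0.019,-0.195,-62],
    [-1,0,0.019,-0.199,-72],
    [-1,0,0.019,-0.199,-82],
    [-1,0,0.019,-0.199,-90],
    [-1,0,0.019,-0.199,-92.4],
    [-1,0,0.019,-0.199,-92.4],
  ],
)

```text
time_s: 16.68
tool_pos: [0.5076, 0.2007, 0.1699]
tool_rot: [-167.1, 89.8, -174.6]
force: [0.5, 0.5, -1.3]
grip_width: 0.0101
```

```bash
python3 - <<'E'
from h import *
x,y=b2w(.06,0)
go(x,y,.047,-7.5)
E
```

```text
{'time_s': 16.675, 'tool_pos': [0.508, 0.201, 0.17], 'tool_rot': [-167.103, 89.818, -174.565], 'force': [0.538, 0.512, -1.257], 'grip_width': 0.01, 'qpos': [19.676, 14.131, -49.717, 101.869, 11.395, 69.433, -40.714]}
psi -7.46 az 21.6 DELTA [0.1229 0.0009 0.0017] turn 0.04 tilt [-0.003 -0.    -1.   ]
```

>>> step_arm(
  deltas=[
    [-1,0.03,0.001,0.001,0],
    [-1,0.07,0.001,0.001,0],
    [-1,0.1,0.001,0.001,0],
    [-1,0.115,0.001,0.001,0],
    [-1,0.12,0.001,0.001,0],
    [-1,0.122,0.001,0.001,0],
    [-1,0.123,0.001,0.001,0],
    [-1,0.123,0.001,0.001,0],
  ],
)

```text
time_s: 17.68
tool_pos: [0.5102, 0.202, 0.0494]
tool_rot: [9.4, 89.9, 1.9]
force: [-0.1, -0.9, -1.1]
grip_width: 0.0101
```

>>> step_arm(
  deltas=[
    [-1,0.001,0,0,0],
    [-1,0.001,0,0,0],
  ],
)

```text
time_s: 17.92
tool_pos: [0.5098, 0.2019, 0.0478]
tool_rot: [-42.8, 90.0, -50.3]
force: [0.5, -0.7, -0.9]
grip_width: 0.01
```

>>> step_arm(
  deltas=[
    [-1,0.001,0,0,0],
    [-1,0.001,0,0,0],
    [-1,0.001,0,0,0],
  ],
)

```text
time_s: 18.3
tool_pos: [0.5097, 0.2019, 0.0467]
tool_rot: [-134.0, 90.0, -141.5]
force: [-0.3, 0.2, -0.7]
grip_width: 0.0101
```

>>> step_arm(
  deltas=[
    [-1,0.0007,0,0,0],
    [-0.4,0.0007,0,0,0],
    [-0.4,0.0007,0,0,0],
    [-0.4,0.0007,0,0,0],
    [-0.4,-0.01,0,0,0],
    [-0.4,-0.05,0,0,0],
    [-0.4,-0.09,0,0,0],
    [0,-0.1,0,0,0],
    [0,-0.1,0,0,0],
  ],
)

```text
time_s: 19.42
tool_pos: [0.5101, 0.2019, 0.1473]
tool_rot: [-3.6, 89.9, -11.0]
force: [-0.4, -0.2, -1.0]
grip_width: 0.0381
```

```bash
python3 - <<'E'
from h import *
go(.616,.0045,.15,-95.3)
p,W=look(b2w(.06,0))
E
```

```text
{'time_s': 19.425, 'tool_pos': [0.51, 0.202, 0.147], 'tool_rot': [-3.583, 89.917, -11.038], 'force': [-0.434, -0.222, -0.986], 'grip_width': 0.038, 'qpos': [19.074, 15.777, -49.528, 103.149, 13.05, 66.939, -41.993]}
psi -7.45 az 21.6 DELTA [-0.0025 -0.182   0.1307] turn 87.85 tilt [ 0.001 -0.    -1.   ]
body 2318 rect [509.5 203.3] [80. 30.] 82.2 z med/max [24.7 50.2]
fin 862 rect [456.4 209.1] [40.1 22.2] 81.8 z med/max [59. 60.]
```

Cartridge C is placed flat in the tote. Next is B.

>>> step_arm(
  deltas=[
    [0,0,-0.01,0.007,4],
    [0,0,-0.035,0.025,12],
    [0,0,-0.07,0.05,21],
    [0,0,-0.105,0.075,30],
    [0,0,-0.14,0.1,40],
    [0,0,-0.17,0.122,50],
    [0,0,-0.182,0.131,60],
    [0,0,-0.182,0.131,70],
    [0,0,-0.182,0.131,80],
    [0,0,-0.182,0.131,87],
    [0,0,-0.182,0.131,87.8],
    [0,0,-0.182,0.131,87.8],
  ],
)

```text
time_s: 20.98
tool_pos: [0.6154, 0.0045, 0.1456]
tool_rot: [-84.1, 89.9, -179.2]
force: [-0.5, 0.1, 0.6]
grip_width: 0.0438
```

```bash
python3 - <<'E'
from h import *
go(.616,.0045,.042,-95.3)
p,W=look((.616,.0045))
E
```

```text
{'time_s': 20.975, 'tool_pos': [0.615, 0.005, 0.146], 'tool_rot': [-84.093, 89.89, -179.221], 'force': [-0.468, 0.063, 0.561], 'grip_width': 0.044, 'qpos': [20.493, 20.313, -28.625, 94.199, 10.304, 68.234, -105.616]}
psi -95.13 az 0.4 DELTA [ 0.1036  0.0008 -0.    ] turn 0.17 tilt [-0.002 -0.    -1.   ]
body 2234 rect [617.4   5.1] [30.  78.7] 84.9 z med/max [19.8 45.1]
fin 468 rect [617.    5.2] [ 9.5 39.4] 85.0 z med/max [43.3 45.1]
```

>>> step_arm(
  deltas=[
    [0,0.04,0.0015,0,0],
    [0,0.08,0.0015,0,0],
    [0,0.098,0.0015,0,0],
    [0,0.104,0.0015,0,0],
    [0,0.104,0.0015,0,0],
    [-1,0.104,0.0015,0,0],
    [-1,0.104,0.0015,0,0],
    [-1,0.104,0.0015,0,0],
    [-1,0.104,0.0015,0,0],
    [-1,0.104,0.0015,0,0],
    [-1,0.104,0.0015,0,0],
    [-1,0.104,0.0015,0,0],
  ],
)

```text
time_s: 22.52
tool_pos: [0.6176, 0.0042, 0.0428]
tool_rot: [10.8, 90.0, -84.5]
force: [-0.4, -0.3, 1.1]
grip_width: 0.0099
```

>>> step_arm(
  deltas=[
    [-1,0,0,0,0],
    [-1,-0.01,0,0,0],
    [-1,-0.04,0,0,0],
    [-1,-0.08,0,0,0],
    [-1,-0.115,0,0,0],
    [-1,-0.125,0,0,0],
    [-1,-0.125,0,0,0],
  ],
)

```text
time_s: 23.4
tool_pos: [0.6175, 0.0044, 0.1677]
tool_rot: [69.1, 90.0, -26.1]
force: [0.0, -0.3, -2.0]
grip_width: 0.0096
```

```bash
python3 - <<'E'
from h import *
x,y=b2w(-.06,0)
go(x,y,.17,-7.5)
E
```

```text
{'time_s': 23.4, 'tool_pos': [0.618, 0.004, 0.168], 'tool_rot': [69.089, 89.977, -26.149], 'force': [0.047, -0.32, -1.971], 'grip_width': 0.01, 'qpos': [20.706, 19.43, -28.894, 92.642, 9.835, 70.445, -105.345]}
psi -95.24 az 0.4 DELTA [-0.0023 -0.0061 -0.1815] turn -87.74 tilt [ 0. -0. -1.]
```

>>> step_arm(
  deltas=[
    [-1,0,0,-0.015,-6],
    [-1,0,-0.002,-0.045,-15],
    [-1,0,-0.003,-0.08,-24],
    [-1,0,-0.004,-0.115,-33],
    [-1,0,-0.005,-0.15,-42],
    [-1,0,-0.006,-0.172,-52],
    [-1,0,-0.006,-0.181,-62],
    [-1,0,-0.006,-0.1815,-72],
    [-1,0,-0.006,-0.1815,-80],
    [-1,0,-0.006,-0.1815,-86],
    [-1,0,-0.006,-0.1815,-87.7],
    [-1,0,-0.006,-0.1815,-87.7],
  ],
)

```text
time_s: 24.9
tool_pos: [0.6276, 0.1854, 0.1664]
tool_rot: [-164.3, 89.9, -171.9]
force: [-0.4, -0.1, -1.6]
grip_width: 0.0099
```

```bash
python3 - <<'E'
from h import *
x,y=b2w(-.06,0)
go(x,y,.0478,-7.5)
E
```

```text
{'time_s': 24.9, 'tool_pos': [0.628, 0.185, 0.166], 'tool_rot': [-164.273, 89.885, -171.879], 'force': [-0.36, -0.065, -1.586], 'grip_width': 0.01, 'qpos': [15.72, 28.512, -46.568, 86.531, 21.079, 74.177, -40.794]}
psi -7.61 az 16.5 DELTA [0.1186 0.0004 0.0006] turn -0.11 tilt [-0.002 -0.    -1.   ]
```

>>> step_arm(
  deltas=[
    [-1,0.03,0,0.001,0],
    [-1,0.07,0,0.001,0],
    [-1,0.1,0,0.001,0],
    [-1,0.112,0,0.001,0],
    [-1,0.116,0,0.001,0],
    [-1,0.118,0,0.001,0],
    [-1,0.119,0,0.001,0],
    [-1,0.12,0,0.001,0],
    [-1,0.12,0,0.001,0],
  ],
)

```text
time_s: 26.02
tool_pos: [0.6293, 0.1855, 0.048]
tool_rot: [-1.2, 90.0, -8.7]
force: [0.3, -0.2, -1.4]
grip_width: 0.01
```

>>> step_arm(
  deltas=[
    [-1,0.0005,0,0,0],
    [-1,0.001,0,0,0],
    [-1,0.001,0,0,0],
    [-0.4,0.001,0,0,0],
    [-0.4,0.001,0,0,0],
    [-0.4,0.001,0,0,0],
    [-0.4,-0.01,0,0,0],
    [-0.4,-0.05,0,0,0],
    [-0.4,-0.1,0,0,0],
    [0,-0.125,0,0,0],
    [0,-0.13,0,0,0],
    [0,-0.13,0,0,0],
  ],
)

```text
time_s: 27.52
tool_pos: [0.6289, 0.1853, 0.1773]
tool_rot: [-121.0, 90.0, -128.5]
force: [0.1, 1.2, 0.2]
grip_width: 0.0422
```

```bash
python3 - <<'E'
from h import *
go(.5805,.377,.17,87.7)
p,W=look(b2w(-.06,0))
p,d,W,m=cam('top')
blob('A',W,.012,.06,(.58,.377),.075);blob('Afin',W,.034,.06,(.58,.377),.075)
E
```

```text
{'time_s': 27.525, 'tool_pos': [0.629, 0.185, 0.177], 'tool_rot': [-120.956, 89.963, -128.503], 'force': [0.064, 1.24, 0.194], 'grip_width': 0.042, 'qpos': [15.811, 28.144, -46.79, 85.708, 20.845, 75.199, -40.491]}
psi -7.55 az 16.4 DELTA [ 0.0072  0.1837 -0.0732] turn -95.25 tilt [-0.    -0.001 -1.   ]
body 1910 rect [629.1 185.9] [79.7 29.9] 82.6 z med/max [24.8 50.3]
fin 753 rect [621.4 132.9] [13.6 55.1] 82.9 z med/max [52.6 60. ]
A 399 rect [580.1 376. ] [30.5 79.1] 87.6 z med/max [21.8 50.2]
Afin 89 rect [580.8 376. ] [10.4 40.3] 88.1 z med/max [44.  50.2]
```

>>> step_arm(
  deltas=[
    [0,0,0.01,-0.004,-4],
    [0,0,0.035,-0.014,-12],
    [0,0,0.07,-0.028,-21],
    [0,0,0.105,-0.042,-31],
    [0,0,0.14,-0.056,-41],
    [0,0,0.17,-0.068,-51],
    [0,0,0.184,-0.073,-61],
    [0,0,0.184,-0.073,-71],
    [0,0,0.184,-0.073,-81],
    [0,0,0.184,-0.073,-90],
    [0,0,0.184,-0.073,-95.3],
    [0,0,0.184,-0.073,-95.3],
  ],
)

```text
time_s: 29.12
tool_pos: [0.5805, 0.3771, 0.176]
tool_rot: [111.5, 89.9, -160.8]
force: [0.6, 0.0, 0.0]
grip_width: 0.0434
```

```bash
python3 - <<'E'
from h import *
go(.5805,.377,.042,87.7)
p,W=look((.58,.377))
E
```

```text
{'time_s': 29.125, 'tool_pos': [0.58, 0.377, 0.176], 'tool_rot': [111.501, 89.857, -160.79], 'force': [0.608, 0.011, 0.01], 'grip_width': 0.043, 'qpos': [5.824, 40.835, -64.37, 79.432, 36.448, 82.106, 30.031]}
psi 87.71 az 33.0 DELTA [ 0.134  -0.0003  0.    ] turn 0.01 tilt [-0.002 -0.001 -1.   ]
body 1846 rect [579.5 377.5] [29.9 79. ] 87.0 z med/max [19.8 45.8]
fin 350 rect [579.6 377.4] [ 8.4 39.5] 87.6 z med/max [43.6 45.8]
```

>>> step_arm(
  deltas=[
    [0,0.04,0,0,0],
    [0,0.08,0,0,0],
    [0,0.115,0,0,0],
    [0,0.13,0,0,0],
    [0,0.134,0,0,0],
    [0,0.134,0,0,0],
    [-1,0.134,0,0,0],
    [-1,0.134,0,0,0],
    [-1,0.134,0,0,0],
    [-1,0.134,0,0,0],
    [-1,0.134,0,0,0],
    [-1,0.134,0,0,0],
  ],
)

```text
time_s: 30.68
tool_pos: [0.5809, 0.3773, 0.0436]
tool_rot: [164.4, 90.0, -107.9]
force: [-0.6, -1.1, 0.1]
grip_width: 0.0097
```

>>> step_arm(
  deltas=[
    [-1,0,0,0,0],
    [-1,-0.01,0,0,0],
    [-1,-0.04,0,0,0],
    [-1,-0.08,0,0,0],
    [-1,-0.12,0,0,0],
    [-1,-0.134,0,0,0],
    [-1,-0.134,0,0,0],
  ],
)

```text
time_s: 31.55
tool_pos: [0.5811, 0.3778, 0.1782]
tool_rot: [-65.5, 89.9, 22.3]
force: [-0.5, -0.7, -0.8]
grip_width: 0.0095
```

```bash
python3 - <<'E'
from h import *
go(.5685,.1935,.175,-7.5)
E
```

```text
{'time_s': 31.55, 'tool_pos': [0.581, 0.378, 0.178], 'tool_rot': [-65.507, 89.928, 22.258], 'force': [-0.504, -0.716, -0.785], 'grip_width': 0.01, 'qpos': [5.8, 40.675, -64.394, 79.353, 36.436, 82.083, 30.094]}
psi 87.76 az 33.0 DELTA [ 0.0031  0.0054 -0.1847] turn 95.26 tilt [ 0.001  0.    -1.   ]
```

>>> step_arm(
  deltas=[
    [-1,0,0,-0.015,6],
    [-1,0,0.001,-0.045,15],
    [-1,0,0.002,-0.08,24],
    [-1,0,0.003,-0.115,33],
    [-1,0,0.004,-0.15,43],
    [-1,0,0.005,-0.174,53],
    [-1,0,0.005,-0.184,63],
    [-1,0,0.005,-0.1847,73],
    [-1,0,0.005,-0.1847,83],
    [-1,0,0.005,-0.1847,91],
    [-1,0,0.005,-0.1847,95.3],
    [-1,0,0.005,-0.1847,95.3],
  ],
)

```text
time_s: 33.05
tool_pos: [0.5678, 0.1924, 0.1758]
tool_rot: [-152.3, 89.8, -159.8]
force: [1.2, -0.6, -1.5]
grip_width: 0.0099
```

```bash
python3 - <<'E'
from h import *
go(.5685,.1935,.0486,-7.5)
E
```

```text
{'time_s': 33.05, 'tool_pos': [0.568, 0.192, 0.176], 'tool_rot': [-152.292, 89.825, -159.802], 'force': [1.201, -0.61, -1.508], 'grip_width': 0.01, 'qpos': [20.341, 22.292, -51.556, 93.986, 18.098, 72.737, -42.134]}
psi -7.51 az 18.7 DELTA [0.1272 0.0013 0.0009] turn -0.01 tilt [-0.003 -0.001 -1.   ]
```

>>> step_arm(
  deltas=[
    [-1,0.03,0.001,0.001,0],
    [-1,0.07,0.001,0.001,0],
    [-1,0.105,0.001,0.001,0],
    [-1,0.12,0.001,0.001,0],
    [-1,0.124,0.001,0.001,0],
    [-1,0.126,0.001,0.001,0],
    [-1,0.127,0.001,0.001,0],
    [-1,0.128,0.001,0.001,0],
    [-1,0.128,0.001,0.001,0],
  ],
)

```text
time_s: 34.17
tool_pos: [0.5701, 0.194, 0.0501]
tool_rot: [-3.6, 90.0, -11.1]
force: [-0.1, -0.3, -1.2]
grip_width: 0.0098
```

>>> step_arm(
  deltas=[
    [-1,0.0005,0,0,0],
    [-1,0.001,0,0,0],
    [-1,0.001,0,0,0],
  ],
)

```text
time_s: 34.55
tool_pos: [0.5698, 0.194, 0.0487]
tool_rot: [-125.5, 90.0, -133.1]
force: [0.1, -0.1, -1.6]
grip_width: 0.0096
```

>>> step_arm(
  deltas=[
    [-1,0.0005,0,0,0],
    [-1,0.001,0,0,0],
    [-1,0.001,0,0,0],
    [-0.4,0.001,0,0,0],
    [-0.4,0.001,0,0,0],
    [-0.4,0.001,0,0,0],
    [-0.4,-0.01,0,0,0],
    [-0.4,-0.05,0,0,0],
    [-0.4,-0.1,0,0,0],
    [0.2,-0.15,0,0,0],
    [0.2,-0.18,0,0,0],
    [0.2,-0.18,0,0,0],
  ],
)

```text
time_s: 36.05
tool_pos: [0.5712, 0.1951, 0.2323]
tool_rot: [20.4, 89.7, 12.8]
force: [1.5, 0.4, -1.0]
grip_width: 0.0476
```

```bash
python3 - <<'E'
from h import *
go(.559,-.205,.2,17.5)
p,d,W,m=cam('wrist'); save('w4',p)
a=np.radians(BY); c,s=np.cos(a),np.sin(a)
X=W[...,:2]-B; bx=X[...,0]*c+X[...,1]*s; by=-X[...,0]*s+X[...,1]*c; z=W[...,2]
v=cv2.boundingRect(((z>.062)&(z<.075)&(abs(bx)<.12)&(abs(by)<.09)).astype(np.uint8)); 
q=((z>.062)&(z<.075)&(abs(bx)<.115)&(abs(by)<.085)); r=cv2.minAreaRect((W[q][:,:2]*1000).astype(np.float32)); print('rim',r)
for x0 in (-.06,0,.06):
    m=(abs(bx-x0)<.028)&(abs(by)<.047)&(z>.018)&(z<.06)
    r=cv2.minAreaRect((np.c_[bx[m],by[m]]*1000).astype(np.float32)); print(x0,r,np.nanmedian(z[m]),np.nanmax(z[m]))
blob('boss',W,.052,.064,(.449,.208),.035)
E
```

```text
{'time_s': 36.05, 'tool_pos': [0.571, 0.195, 0.232], 'tool_rot': [20.364, 89.654, 12.83], 'force': [1.461, 0.36, -1.047], 'grip_width': 0.048, 'qpos': [21.103, 20.059, -52.803, 89.719, 16.325, 77.978, -40.89]}
psi -7.53 az 18.9 DELTA [ 0.0317 -0.3983  0.0402] turn -25.03 tilt [ 0.006  0.001 -1.   ]
rim ((568.6474609375, 194.12579345703125), (134.66842651367188, 202.76556396484375), 82.56229400634766)
-0.06 ((-61.02171325683594, 3.3304443359375), (87.36604309082031, 30.191396713256836), 89.90918731689453) 0.02503938677207515 0.05380523312713076
0 ((0.3592100143432617, 3.2579002380371094), (94.41529846191406, 39.56047821044922), 81.28544616699219) 0.024721749111088653 0.05216918492671163
0.06 ((58.36400604248047, 3.447620391845703), (39.21892166137695, 93.17938232421875), 7.942623615264893) 0.02488705879656211 0.05215746578704794
boss 956 rect [447.5 209.9] [40.9 37.7] 83.4 z med/max [59.3 62.2]
```

View pics/w4.png

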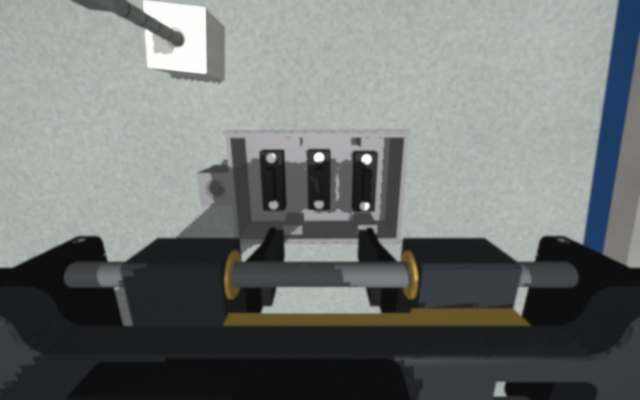

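>>> step_arm(
  deltas=[
    [0.2,0,-0.012,0.001,0],
    [0.2,0,-0.04,0.004,-3],
    [0.2,0,-0.09,0.009,-8],
    [0.2,0,-0.14,0.014,-12],
    [0.2,0,-0.19,0.019,-16],
    [0.2,0,-0.24,0.024,-20],
    [0.2,0,-0.29,0.029,-23],
    [0.2,0,-0.34,0.034,-24.5],
    [0.2,0,-0.38,0.038,-24.5],
    [0.2,0,-0.398,0.04,-24.5],
    [0.2,0,-0.398,0.04,-24.5],
  ],
)

```text
time_s: 37.48
tool_pos: [0.5565, -0.2066, 0.2277]
tool_rot: [123.9, 89.9, 140.7]
force: [0.1, 0.5, 0.7]
grip_width: 0.052
```

```bash
python3 - <<'E'
from h import *
go(.559,-.205,.099,17)
p,d,W,m=cam('wrist')
blob('handle',W,.09,.12,(.559,-.205),.06)
blob('toteall',W,.05,.12,(.55,-.205),.18)
E
```

```text
{'time_s': 37.475, 'tool_pos': [0.556, -0.207, 0.228], 'tool_rot': [123.874, 89.883, 140.701], 'force': [0.14, 0.528, 0.725], 'grip_width': 0.052, 'qpos': [57.332, 17.726, -47.811, 91.224, 13.324, 77.11, 24.69]}
psi 16.83 az -20.4 DELTA [0.1287 0.0006 0.003 ] turn -0.17 tilt [-0.002  0.001 -1.   ]
handle 1012 rect [ 558.2 -202.8] [11.8 88.3] 17.3 z med/max [100.5 102.5]
toteall 7615 rect [ 533.6 -210.6] [236.6 114.3] 17.6 z med/max [ 75.7 102.5]
```

>>> step_arm(
  deltas=[
    [0.2,0.03,0.002,0.002,-0.6],
    [0.2,0.07,0.002,0.003,-0.6],
    [0.2,0.105,0.002,0.003,-0.6],
    [0.2,0.122,0.002,0.003,-0.6],
    [0.2,0.128,0.002,0.003,-0.6],
    [0.2,0.128,0.002,0.003,-0.6],
    [-1,0.128,0.002,0.003,-0.6],
    [-1,0.128,0.002,0.003,-0.6],
    [-1,0.128,0.002,0.003,-0.6],
    [-1,0.128,0.002,0.003,-0.6],
    [-1,0.128,0.002,0.003,-0.6],
    [-1,0.128,0.002,0.003,-0.6],
  ],
  newtons=40,
)

```text
time_s: 39.02
tool_pos: [0.5592, -0.2032, 0.1008]
tool_rot: [-176.1, 89.9, -158.6]
force: [-0.3, -0.4, 2.1]
grip_width: 0.0112
```

>>> step_arm(
  deltas=[
    [-1,0,0,0,0],
    [-1,0,0,0,0],
    [-1,0,0,0,0],
    [-1,-0.008,0,0,0],
    [-1,-0.02,0,0,0],
    [-1,-0.04,0,0,0],
    [-1,-0.07,0,0,0],
    [-1,-0.1,0,0,0],
    [-1,-0.13,0,0,0],
    [-1,-0.15,0,0,0],
    [-1,-0.155,0,0,0],
    [-1,-0.155,0,0,0],
  ],
)

```text
time_s: 40.52
tool_pos: [0.5593, -0.203, 0.2554]
tool_rot: [159.9, 90.0, 177.4]
force: [-0.2, 1.1, -4.4]
grip_width: 0.0113
```

```bash
python3 - <<'E'
from h import *
go(.5686,.1938,.25,-7.4)
E
```

```text
{'time_s': 40.525, 'tool_pos': [0.559, -0.203, 0.255], 'tool_rot': [159.885, 89.966, 177.443], 'force': [-0.151, 1.064, -4.4], 'grip_width': 0.011, 'qpos': [57.227, 16.991, -48.367, 88.824, 12.819, 79.986, 25.418]}
psi 17.56 az -19.9 DELTA [0.0054 0.3755 0.1286] turn 24.96 tilt [-0.001  0.    -1.   ]
```

>>> step_arm(
  deltas=[
    [-1,0,0.01,0.0035,0],
    [-1,0,0.03,0.0103,2],
    [-1,0,0.06,0.0206,4],
    [-1,0,0.1,0.0343,7],
    [-1,0,0.14,0.048,10],
    [-1,0,0.18,0.0617,13],
    [-1,0,0.22,0.0754,16],
    [-1,0,0.26,0.0891,19],
    [-1,0,0.3,0.1028,22],
    [-1,0,0.34,0.1165,24],
    [-1,0,0.365,0.125,25],
    [-1,0,0.3755,0.1286,25],
  ],
)

```text
time_s: 42.02
tool_pos: [0.5673, 0.1966, 0.2549]
tool_rot: [167.6, 89.9, 160.4]
force: [0.5, -0.3, -3.3]
grip_width: 0.0114
```

>>> step_arm(
  deltas=[
    [-1,0,0,0,0],
    [-1,0,0,0,0],
    [-1,0,0,0,0],
  ],
)

```text
time_s: 42.4
tool_pos: [0.5693, 0.192, 0.2556]
tool_rot: [-88.1, 89.9, -95.7]
force: [-0.1, 0.8, -3.8]
grip_width: 0.0114
```

```bash
python3 - <<'E'
from h import *
go(.5686,.1938,.1518,-7.45)
p,d,W,m=cam('top'); save('t5',cv2.resize(p[90:270,110:350],None,fx=3,fy=3))
blob('ear',W,.2,.24,(.451,.209),.034)
p,d,W,m=cam('wrist'); save('w5',p); np.save('w5W.npy',W)
blob('ear',W,.2,.24,(.451,.209),.034)
blob('rim',W,.2,.24,(.5686,.1938),.16)
blob('hand',W,.24,.262,(.5686,.1938),.05)
blob('baserim',W,.062,.075,(.5686,.1938),.14)
E
```

```text
{'time_s': 42.4, 'tool_pos': [0.569, 0.192, 0.256], 'tool_rot': [-88.068, 89.946, -95.652], 'force': [-0.071, 0.828, -3.805], 'grip_width': 0.011, 'qpos': [22.373, 19.578, -54.334, 87.859, 16.052, 80.824, -40.55]}
psi -7.58 az 18.6 DELTA [ 0.1038  0.0018 -0.0009] turn -0.13 tilt [-0.    -0.001 -1.   ]
ear 202 rect [443.2 226.5] [60.2 29.4] 32.3 z med/max [231.8 238.7]
ear 4607 rect [454.9 213.6] [41.9 57.5] 82.1 z med/max [230.6 233. ]
rim 13399 rect [546.  217.3] [ 72.3 237.5] 82.7 z med/max [228.6 240. ]
hand 2293 rect [569.1 213.9] [29.1 46.5] 8.1 z med/max [255.3 262. ]
baserim 1401 rect [574. 243.] [ 36.4 202.6] 82.5 z med/max [67.2 69.9]
```

View pics/w5.png

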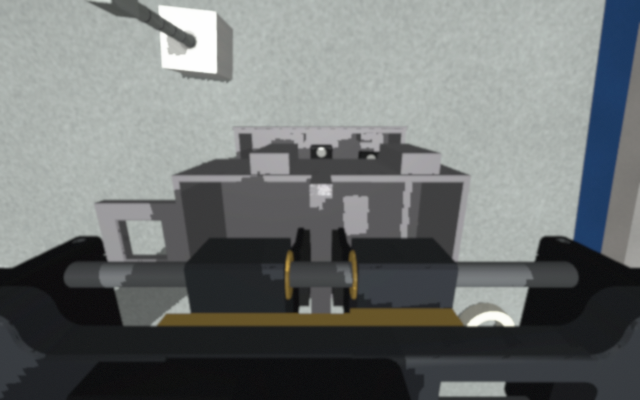

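View pics/t5.png

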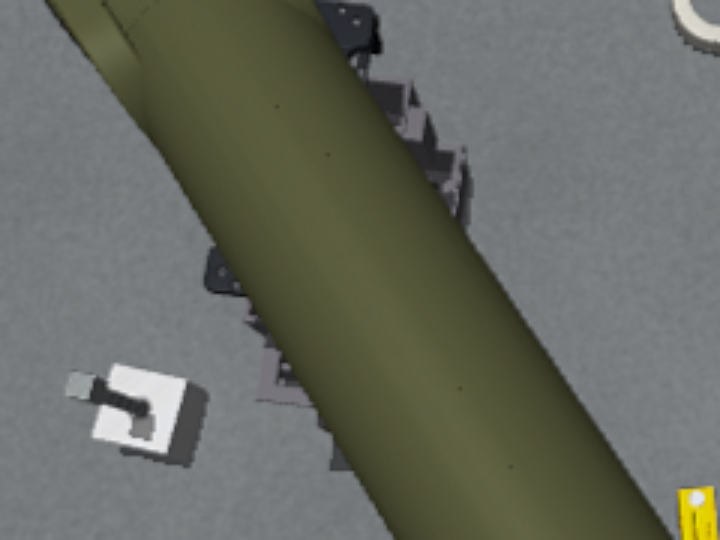

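```bash
python3 - <<'E'
from h import *
W=np.load('w5W.npy'); a=np.radians(-7.45); ex=np.array([np.cos(a),np.sin(a)]); ey=np.array([-ex[1],ex[0]])
X=W[...,:2]-[.5686,.1938]; x=X@ex*1000; y=X@ey*1000; z=W[...,2]*1000
t=(z>226)&(z<236)&(abs(y)<70)&(abs(x)<160)
far=[y[t&(abs(x-c)<4)].max() for c in range(-80,81,16)]
print('tote +y wall outer (44)',np.round(far,1))
print('tote x max (92), ear x min (-144)',np.round(np.nanpercentile(x[t],[0.1,99.9]),1), x[t].min(),x[t].max(), 'ear ymax (26)',y[t&(x<-100)].max())
b=(z>62)&(z<72)&(y>40)&(y<80)
print('base +y (65)',np.round([y[b&(abs(x-c)<4)].max() for c in range(-80,81,20)],1),'x',x[b].min(),x[b].max())
h=t&(x<-95)&(x>-144); 
import sys
tz=[np.median(z[t&(abs(x-c)<6)&(y>38)]) for c in (-80,-40,0,40,80)]; print('rim z',np.round(tz,1))
E
```

```text
tote +y wall outer (44) [43.7 43.6 43.5 56.1 56.1 43.4 43.4 43.4 56.  56.  43.4]
tote x max (92), ear x min (-144) [-143.7   92.6] -144.24297950451853 93.25010077100731 ear ymax (26) 25.972401012765573
base +y (65) [67.8 67.7 67.7 67.7 67.6 67.6 67.6 67.5 67.5] x -102.35634747005606 100.25962348794175
rim z [230.9 227.7 231.7 231.4 231.3]
```

>>> step_arm(
  deltas=[
    [-1,0.015,0.002,-0.001,-0.1],
    [-1,0.04,0.002,-0.001,-0.1],
    [-1,0.06,0.002,-0.001,-0.1],
    [-1,0.068,0.002,-0.001,-0.1],
    [-1,0.07,0.002,-0.001,-0.1],
    [-1,0.07,0.002,-0.001,-0.1],
    [-1,0.07,0.002,-0.001,-0.1],
  ],
)

```text
time_s: 43.38
tool_pos: [0.5686, 0.1962, 0.1865]
tool_rot: [20.2, 89.9, 12.9]
force: [-0.0, -0.4, -3.7]
grip_width: 0.0116
```

```bash
python3 - <<'E'
from h import *
go(.5686,.1938,.1518,-7.45)
p,d,W,m=cam('wrist')
a=np.radians(-7.45); ex=np.array([np.cos(a),np.sin(a)]); ey=np.array([-ex[1],ex[0]])
X=W[...,:2]-[.5686,.1938]; x=X@ex*1000; y=X@ey*1000; z=W[...,2]*1000
zt=(monitor.get_obs()['tool_pos'][2]-.0978)*1000+74
t=(abs(z-zt)<5)&(abs(y)<70)&(abs(x)<160)
print('tote y (44)',np.round([y[t&(abs(x-c)<4)].max() for c in (-80,-64,0,16,80)],1))
print('tote x',x[t].min(),x[t].max())
b=(z>62)&(z<72)&(y>52)&(y<80)
print('base y',np.round([y[b&(abs(x-c)<4)].max() for c in range(-80,81,20)],1),'x',x[b].min(),x[b].max())
print('base inner y (60)',np.round([y[b&(abs(x-c)<4)].min() for c in range(-80,81,20)],1))
E
```

```text
{'time_s': 43.375, 'tool_pos': [0.569, 0.196, 0.187], 'tool_rot': [20.241, 89.921, 12.899], 'force': [-0.02, -0.421, -3.73], 'grip_width': 0.012, 'qpos': [21.217, 22.34, -53.255, 93.171, 18.519, 73.774, -42.539]}
psi -7.34 az 19.0 DELTA [ 0.0347 -0.0024  0.0003] turn 0.11 tilt [ 0.001  0.    -1.   ]
tote y (44) [47.  47.1 47.4 47.2 47.3]
tote x -145.62821427491593 92.04643158720188
base y [67.8 67.9 67.8 67.8 67.8 67.1 67.2 67.2 67.3] x -102.18315231926552 100.4220166597765
base inner y (60) [60.6 60.6 60.6 60.7 60.8 60.8 60.8 60.8 60.9]
```

>>> step_arm(
  deltas=[
    [-1,0.006,-0.0012,0,0],
    [-1,0.014,-0.0012,0,0],
    [-1,0.021,-0.0012,0,0],
    [-1,0.026,-0.0012,0,0],
    [-1,0.028,-0.0012,0,0],
    [-1,0.03,-0.0012,0,0],
    [-1,0.03,-0.0012,0,0],
  ],
)

```text
time_s: 44.3
tool_pos: [0.568, 0.1947, 0.1557]
tool_rot: [-45.7, 90.0, -53.0]
force: [-0.7, 0.0, -4.7]
grip_width: 0.0112
```

>>> step_arm(
  deltas=[
    [-1,0.001,0,0,0],
    [-1,0.002,0,0,0],
    [-1,0.003,0,0,0],
    [-1,0.003,0,0,0],
  ],
)

```text
time_s: 44.8
tool_pos: [0.5679, 0.1947, 0.1526]
tool_rot: [-134.5, 90.0, -141.8]
force: [0.0, -0.9, -3.7]
grip_width: 0.0117
```

>>> step_arm(
  deltas=[
    [-1,0.0007,0,0,0],
    [-1,0.0014,0,0,0],
    [-1,0.0014,0,0,0],
  ],
)

```text
time_s: 45.18
tool_pos: [0.5683, 0.1947, 0.1518]
tool_rot: [-3.4, 90.0, -10.8]
force: [0.8, -0.6, -0.1]
grip_width: 0.0114
```

Contact is made. Now release.

>>> step_arm(
  deltas=[
    [-1,0.0004,0,0,0],
    [-0.6,0,0,0,0],
    [-0.6,0,0,0,0],
    [-0.2,0,0,0,0],
    [0,0,0,0,0],
    [0,0,0,0,0],
    [0,-0.02,0,0,0],
    [0,-0.06,0,0,0],
    [0,-0.1,0,0,0],
    [0,-0.13,0,0,0],
    [0,-0.13,0,0,0],
  ],
)

```text
time_s: 46.55
tool_pos: [0.5692, 0.1959, 0.2856]
tool_rot: [22.6, 89.6, 15.3]
force: [-0.5, 0.5, -0.3]
grip_width: 0.0435
```

```bash
python3 - <<'E'
from h import *
go(.4465,.3695,.29,-13)
p,d,W,m=cam('wrist'); save('w6',p); np.save('w6W.npy',W)
blob('toteall',W,.11,.165,(.55,.196),.17)
blob('handle',W,.14,.17,(.5686,.1938),.06)
blob('ear',W,.118,.138,(.451,.209),.034)
blob('rod head',W,.165,.22,(.4465,.3695),.04)
p,d,W,m=cam('scene'); save('s6',cv2.resize(p[170:330,300:520],None,fx=3,fy=3))
E
```

```text
{'time_s': 46.55, 'tool_pos': [0.569, 0.196, 0.286], 'tool_rot': [22.619, 89.631, 15.291], 'force': [-0.506, 0.535, -0.284], 'grip_width': 0.043, 'qpos': [22.38, 18.652, -54.904, 85.361, 15.37, 83.525, -40.063]}
psi -7.33 az 19.0 DELTA [-0.0049  0.1565 -0.1438] turn 5.67 tilt [ 0.006  0.002 -1.   ]
toteall 6429 rect [542.2 198.9] [113.9 237. ] 82.7 z med/max [127.  153.6]
handle 934 rect [567.7 195.3] [88.6 11.3] 82.8 z med/max [151.5 153.6]
ear 1760 rect [453.  210.3] [52.3 57. ] 82.6 z med/max [127.3 129.5]
rod head 1129 rect [446.9 368.3] [18.1 20.6] 85.8 z med/max [187.7 192.1]
```

View pics/s6.png

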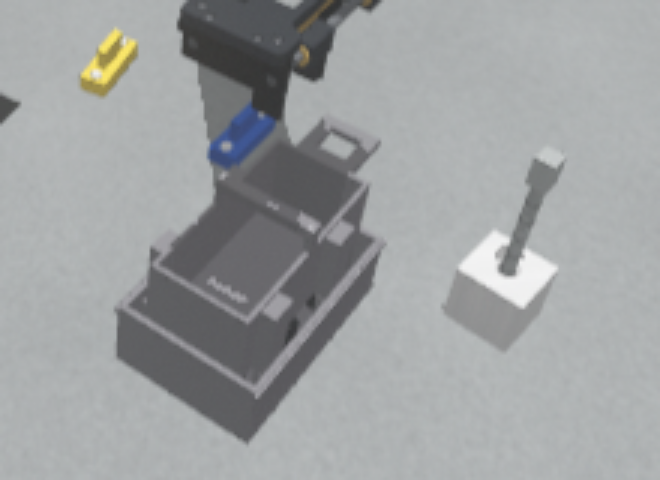

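View pics/w6.png

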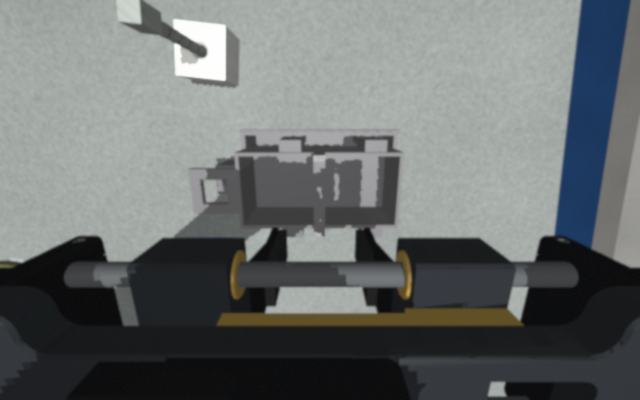

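>>> step_arm(
  deltas=[
    [0,0,0.012,-0.01,0],
    [0,0,0.04,-0.037,1],
    [0,0,0.08,-0.073,3],
    [0,0,0.12,-0.11,5],
    [0,0.01,0.15,-0.137,6],
    [0,0.02,0.156,-0.143,6],
    [0,0.02,0.156,-0.143,6],
    [0,0.02,0.156,-0.143,6],
  ],
)

```text
time_s: 47.65
tool_pos: [0.4473, 0.3662, 0.261]
tool_rot: [-86.8, 89.9, -100.3]
force: [-0.2, -0.4, -0.0]
grip_width: 0.0434
```

```bash
python3 - <<'E'
from h import *
go(.4465,.3695,.175,-13)
p,d,W,m=cam('wrist')
blob('rod head',W,.165,.22,(.4465,.3695),.04)
blob('stand',W,.05,.066,(.4465,.3695),.06)
blob('ear',W,.118,.138,(.451,.209),.034)
E
```

```text
{'time_s': 47.65, 'tool_pos': [0.447, 0.366, 0.261], 'tool_rot': [-86.829, 89.945, -100.318], 'force': [-0.19, -0.352, -0.012], 'grip_width': 0.043, 'qpos': [6.686, 17.138, -58.502, 90.487, 14.776, 80.722, -66.581]}
psi -13.49 az 39.3 DELTA [ 0.086   0.0031 -0.0016] turn -0.49 tilt [-0.    -0.001 -1.   ]
rod head 604 rect [446.4 370.3] [18.1 17.8] 76.0 z med/max [189.2 191.7]
stand 1846 rect [446.4 370.3] [59.9 60. ] 76.9 z med/max [59.4 66. ]
ear 493 rect [454.1 227. ] [23.8 53.9] 70.7 z med/max [127.3 129. ]
```

>>> step_arm(
  deltas=[
    [0,0.02,0.0033,-0.001,0.2],
    [0,0.05,0.0033,-0.001,0.2],
    [0,0.075,0.0033,-0.001,0.2],
    [0,0.085,0.0033,-0.001,0.2],
    [0,0.086,0.0033,-0.001,0.2],
    [0,0.086,0.0033,-0.001,0.2],
    [-1,0.086,0.0033,-0.001,0.2],
    [-1,0.086,0.0033,-0.001,0.2],
    [-1,0.086,0.0033,-0.001,0.2],
    [-1,0.086,0.0033,-0.001,0.2],
    [-1,0.086,0.0033,-0.001,0.2],
    [-1,0.086,0.0033,-0.001,0.2],
  ],
)

```text
time_s: 49.2
tool_pos: [0.4461, 0.3712, 0.1755]
tool_rot: [23.7, 90.0, 10.1]
force: [-0.2, 1.0, 1.3]
grip_width: 0.0174
```

```bash
python3 - <<'E'
from h import *
go(.4496,.2094,.33)
E
```

```text
{'time_s': 49.2, 'tool_pos': [0.446, 0.371, 0.176], 'tool_rot': [23.675, 89.967, 10.129], 'force': [-0.216, 0.953, 1.334], 'grip_width': 0.017, 'qpos': [4.452, 21.155, -56.783, 96.796, 18.519, 72.119, -69.885]}
psi -13.55 az 39.8 DELTA [-0.1545 -0.1565  0.0414] turn 0 tilt [ 0.001  0.    -1.   ]
```

>>> step_arm(
  deltas=[
    [-1,0,0,0,0],
    [-1,-0.006,0,0,0],
    [-1,-0.02,0,0,0],
    [-1,-0.04,0,0,0],
    [-1,-0.06,0,0,0],
    [-1,-0.08,0,0,0],
    [-1,-0.1,0,0,0],
    [-1,-0.12,0,0,0],
    [-1,-0.135,0,0,0],
    [-1,-0.145,0,0,0],
    [-1,-0.15,0,0,0],
    [-1,-0.15,0,0,0],
  ],
)

```text
time_s: 50.7
tool_pos: [0.4459, 0.3712, 0.3252]
tool_rot: [-138.9, 90.0, -152.4]
force: [1.2, 0.1, -1.6]
grip_width: 0.0175
```

>>> step_arm(
  deltas=[
    [-1,0,-0.01,0.003,0],
    [-1,0,-0.03,0.008,0],
    [-1,0,-0.06,0.016,0],
    [-1,0,-0.09,0.024,0],
    [-1,0,-0.12,0.032,0],
    [-1,0,-0.145,0.038,0],
    [-1,0,-0.154,0.041,0],
    [-1,0,-0.1565,0.0414,0],
    [-1,0,-0.1565,0.0414,0],
    [-1,0,-0.1565,0.0414,0],
    [-1,0,-0.1565,0.0414,0],
  ],
)

```text
time_s: 52.08
tool_pos: [0.4493, 0.2101, 0.3252]
tool_rot: [146.7, 90.0, 133.2]
force: [-0.2, -0.5, -1.1]
grip_width: 0.0176
```

```bash
python3 - <<'E'
from h import *
go(.4496,.2094,.31)
p,d,W,m=cam('wrist'); save('w7',cv2.resize(p[100:400,150:500],None,fx=2,fy=2))
np.save('w7W.npy',W)
blob('ear',W,.118,.138,(.451,.209),.036)
blob('rod',W,.135,.24,(.4496,.2094),.04)
E
```

```text
{'time_s': 52.075, 'tool_pos': [0.449, 0.21, 0.325], 'tool_rot': [146.684, 89.97, 133.23], 'force': [-0.195, -0.48, -1.062], 'grip_width': 0.018, 'qpos': [27.697, -0.604, -54.627, 95.095, -0.523, 85.263, -40.34]}
psi -13.45 az 25.1 DELTA [ 0.0152 -0.0006  0.0005] turn 0 tilt [-0.  0. -1.]
ear 1249 rect [453.  210.5] [52.2 56.1] 82.8 z med/max [127.4 130.3]
rod 246 rect [449.5 212.6] [ 6.6 12.3] 79.3 z med/max [210.4 240. ]
```

View pics/w7.png

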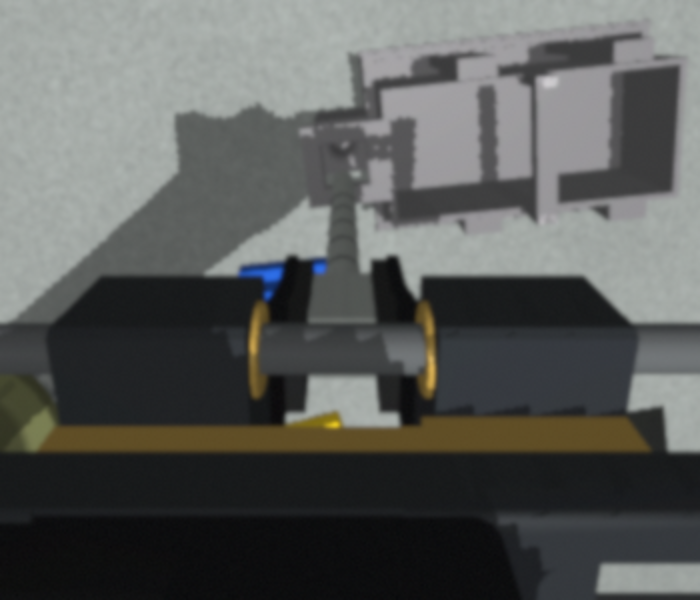

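>>> step_arm(
  deltas=[
    [-1,0.01,-0.0003,0,0],
    [-1,0.025,-0.0003,0,0],
    [-1,0.04,-0.0003,0,0],
    [-1,0.055,-0.0003,0,0],
    [-1,0.068,-0.0003,0,0],
    [-1,0.078,-0.0003,0,0],
    [-1,0.086,-0.0003,0,0],
    [-1,0.092,-0.0003,0,0],
    [-1,0.092,-0.0003,0,0],
    [-1,0.092,-0.0003,0,0],
  ],
)

```text
time_s: 53.38
tool_pos: [0.4496, 0.2091, 0.2337]
tool_rot: [22.6, 90.0, 9.1]
force: [-0.0, -0.2, -1.8]
grip_width: 0.0177
```

```bash
python3 - <<'E'
from h import *
go(.4496,.2094,.1855)
p,d,W,m=cam('wrist'); save('w8',cv2.resize(p[100:300,200:460],None,fx=3,fy=3)); np.save('w8W.npy',W)
z=W[...,2]; 
for zc in (.13,.14,.15):
    q=(abs(z-zc)<.004)&(np.hypot(W[...,0]-.4496,W[...,1]-.2094)<.02); print(zc,q.sum(),W[q].mean(0) if q.any() else '')
E
```

```text
{'time_s': 53.375, 'tool_pos': [0.45, 0.209, 0.234], 'tool_rot': [22.605, 89.966, 9.06], 'force': [-0.04, -0.162, -1.806], 'grip_width': 0.018, 'qpos': [26.725, 2.581, -55.428, 103.577, 2.213, 74.936, -42.795]}
psi -13.55 az 24.9 DELTA [ 0.0482  0.0002 -0.0001] turn 0 tilt [ 0.001  0.    -1.   ]
0.13 437 [0.44767756 0.21134442 0.12755496]
0.14 37 [0.45017647 0.21271631 0.14029876]
0.15 37 [0.45042478 0.21289281 0.14985909]
```

View pics/w8.png

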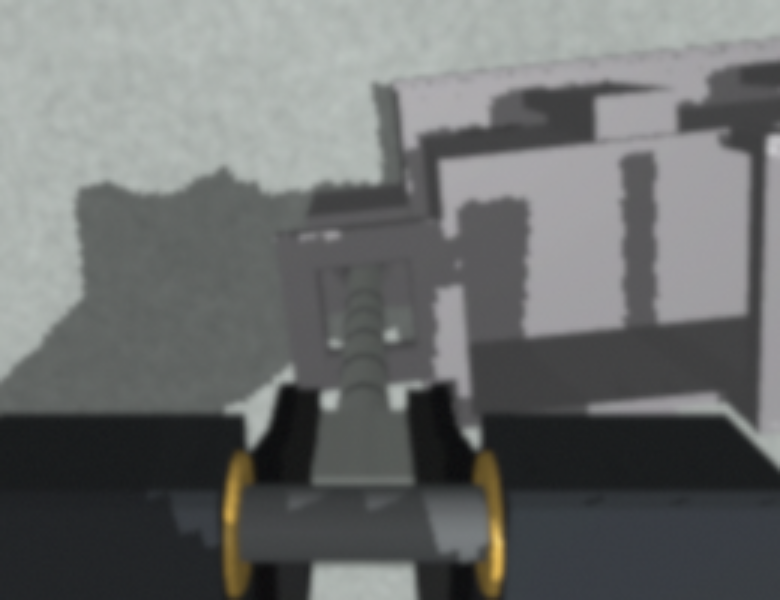

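>>> step_arm(
  deltas=[
    [-1,0.003,0,0,0],
    [-1,0.007,0,0,0],
    [-1,0.011,0,0,0],
    [-1,0.015,0,0,0],
    [-1,0.018,0,0,0],
    [-1,0.018,0,0,0],
  ],
)

```text
time_s: 54.18
tool_pos: [0.4492, 0.2089, 0.215]
tool_rot: [-152.0, 90.0, -165.5]
force: [0.1, -0.6, -2.2]
grip_width: 0.0173
```

Tip is at 0.050, inside the bore, without contact.

>>> step_arm(
  deltas=[
    [-1,0.005,0,0,0],
    [-1,0.01,0,0,0],
    [-1,0.015,0,0,0],
    [-1,0.02,0,0,0],
    [-1,0.023,0,0,0],
    [-1,0.025,0,0,0],
    [-1,0.026,0,0,0],
    [-1,0.026,0,0,0],
  ],
)

```text
time_s: 55.18
tool_pos: [0.4494, 0.209, 0.1893]
tool_rot: [-34.3, 90.0, -47.8]
force: [0.2, 0.3, -1.4]
grip_width: 0.0175
```

>>> step_arm(
  deltas=[
    [-1,0.001,0,0,0],
    [-1,0.002,0,0,0],
    [-1,0.002,0,0,0],
  ],
)

```text
time_s: 55.55
tool_pos: [0.4494, 0.209, 0.1872]
tool_rot: [-116.2, 90.0, -129.7]
force: [-0.6, 0.4, -1.6]
grip_width: 0.0175
```

>>> step_arm(
  deltas=[
    [-1,0.0007,0,0,0],
    [-1,0.0014,0,0,0],
    [-1,0.0014,0,0,0],
  ],
)

```text
time_s: 55.92
tool_pos: [0.4494, 0.209, 0.1858]
tool_rot: [-119.0, 90.0, -132.5]
force: [-0.1, -0.5, -0.7]
grip_width: 0.0174
```

>>> step_arm(
  deltas=[
    [-1,0.0005,0,0,0],
    [-1,0.0009,0,0,0],
    [-1,0.0009,0,0,0],
  ],
)

```text
time_s: 56.3
tool_pos: [0.4496, 0.2092, 0.1855]
tool_rot: [20.3, 90.0, 6.8]
force: [0.0, 0.4, 2.9]
grip_width: 0.0175
```

>>> step_arm(
  deltas=[
    [-1,0.0005,0,0,0],
    [-1,0.0005,0,0,0],
    [-1,0.0005,0,0,0],
    [-1,0.0005,0,0,0],
    [-1,0.0005,0,0,0],
    [-1,0.0005,0,0,0],
    [-1,0.0005,0,0,0],
    [-1,0.0005,0,0,0],
    [-1,0.0005,0,0,0],
    [-1,0.0005,0,0,0],
    [-1,0.0005,0,0,0],
    [-1,0.0005,0,0,0],
  ],
)

```text
time_s: 57.8
tool_pos: [0.4498, 0.2094, 0.1854]
tool_rot: [21.4, 89.9, 7.9]
force: [-2.0, -0.8, 6.9]
grip_width: 0.0174
```

Bottomed at tip 0.020, held for about 1.5 s. Now withdraw and return to the stand.

>>> step_arm(
  deltas=[
    [-1,-0.003,0,0,0],
    [-1,-0.012,0,0,0],
    [-1,-0.028,0,0,0],
    [-1,-0.044,0,0,0],
    [-1,-0.06,0,0,0],
    [-1,-0.076,0,0,0],
    [-1,-0.092,0,0,0],
    [-1,-0.108,0,0,0],
    [-1,-0.124,0,0,0],
    [-1,-0.136,0,0,0],
    [-1,-0.14,0,0,0],
    [-1,-0.14,0,0,0],
  ],
)

```text
time_s: 59.3
tool_pos: [0.4494, 0.209, 0.3244]
tool_rot: [-142.5, 90.0, -156.1]
force: [0.4, -0.7, -1.6]
grip_width: 0.0177
```

```bash
python3 - <<'E'
from h import *
go(.4463,.3705,.325)
E
```

```text
{'time_s': 59.3, 'tool_pos': [0.449, 0.209, 0.324], 'tool_rot': [-142.511, 89.987, -156.055], 'force': [0.443, -0.654, -1.587], 'grip_width': 0.018, 'qpos': [27.902, -0.662, -54.691, 95.216, -0.542, 85.18, -40.285]}
psi -13.54 az 24.9 DELTA [-0.0006  0.1563 -0.0408] turn 0 tilt [-0. -0. -1.]
```

>>> step_arm(
  deltas=[
    [-1,0,0.01,-0.003,0],
    [-1,0,0.03,-0.008,0],
    [-1,0,0.06,-0.016,0],
    [-1,0,0.09,-0.024,0],
    [-1,0,0.12,-0.032,0],
    [-1,0,0.145,-0.038,0],
    [-1,0,0.154,-0.0405,0],
    [-1,0,0.1563,-0.0408,0],
    [-1,0,0.1563,-0.0408,0],
    [-1,0,0.1563,-0.0408,0],
  ],
)

```text
time_s: 60.55
tool_pos: [0.4469, 0.3695, 0.3246]
tool_rot: [-42.0, 89.9, -55.7]
force: [0.4, 0.7, -1.2]
grip_width: 0.0178
```

>>> step_arm(
  deltas=[
    [-1,0.01,0,0,0],
    [-1,0.025,0,0,0],
    [-1,0.04,0,0,0],
    [-1,0.055,0,0,0],
    [-1,0.068,0,0,0],
    [-1,0.078,0,0,0],
    [-1,0.086,0,0,0],
    [-1,0.089,0,0,0],
    [-1,0.089,0,0,0],
    [-1,0.089,0,0,0],
  ],
)

```text
time_s: 61.8
tool_pos: [0.4465, 0.3708, 0.236]
tool_rot: [45.4, 90.0, 31.8]
force: [0.2, 0.5, -1.8]
grip_width: 0.0177
```

```bash
python3 - <<'E'
from h import *
go(.4462,.3708,.1755)
E
```

```text
{'time_s': 61.8, 'tool_pos': [0.447, 0.371, 0.236], 'tool_rot': [45.361, 89.958, 31.817], 'force': [0.159, 0.505, -1.811], 'grip_width': 0.018, 'qpos': [7.18, 19.071, -60.121, 92.307, 16.827, 78.384, -68.542]}
psi -13.54 az 39.7 DELTA [ 0.0605 -0.0001 -0.0003] turn 0 tilt [ 0.001  0.    -1.   ]
```

>>> step_arm(
  deltas=[
    [-1,0.004,0,0,0],
    [-1,0.008,0,0,0],
    [-1,0.012,0,0,0],
    [-1,0.016,0,0,0],
    [-1,0.02,0,0,0],
    [-1,0.022,0,0,0],
    [-1,0.022,0,0,0],
  ],
)

```text
time_s: 62.68
tool_pos: [0.4463, 0.3705, 0.2133]
tool_rot: [-132.6, 90.0, -146.2]
force: [-0.5, -0.7, -1.7]
grip_width: 0.0179
```

In the hole without contact. Continuing down.

>>> step_arm(
  deltas=[
    [-1,0.005,0,0,0],
    [-1,0.012,0,0,0],
    [-1,0.02,0,0,0],
    [-1,0.027,0,0,0],
    [-1,0.032,0,0,0],
    [-1,0.035,0,0,0],
    [-1,0.036,0,0,0],
    [-1,0.036,0,0,0],
  ],
)

```text
time_s: 63.68
tool_pos: [0.4464, 0.3706, 0.1776]
tool_rot: [19.4, 90.0, 5.9]
force: [0.5, -0.1, -1.4]
grip_width: 0.0176
```

>>> step_arm(
  deltas=[
    [-1,0.0007,0,0,0],
    [-1,0.0014,0,0,0],
    [-1,0.0014,0,0,0],
  ],
)

```text
time_s: 64.05
tool_pos: [0.4463, 0.3705, 0.1761]
tool_rot: [-100.1, 90.0, -113.6]
force: [-0.3, 0.0, -1.9]
grip_width: 0.0179
```

>>> step_arm(
  deltas=[
    [-1,0.0005,0,0,0],
    [-1,0.001,0,0,0],
    [-1,0.001,0,0,0],
  ],
)

```text
time_s: 64.42
tool_pos: [0.4465, 0.3707, 0.1755]
tool_rot: [39.8, 90.0, 26.3]
force: [-0.4, 0.4, 1.4]
grip_width: 0.0174
```

>>> step_arm(
  deltas=[
    [-0.4,0,0,0,0],
    [-0.4,0,0,0,0],
    [-0.2,0,0,0,0],
    [0,0,0,0,0],
    [0,0,0,0,0],
    [0,-0.02,0,0,0],
    [0,-0.05,0,0,0],
    [0,-0.09,0,0,0],
    [0,-0.13,0,0,0],
    [0,-0.13,-0.05,0,0],
    [0,-0.13,-0.1,0,0],
    [0,-0.13,-0.1,0,0],
  ],
)

```text
time_s: 65.92
tool_pos: [0.4241, 0.2691, 0.3065]
tool_rot: [-34.6, 89.6, -48.6]
force: [0.3, -0.3, -0.3]
grip_width: 0.0434
```

```bash
python3 - <<'E'
from h import *
go(.47,-.1,.3)
p,d,W,m=cam('wrist'); save('w9',p)
blob('rod head',W,.165,.22,(.4465,.3695),.04)
blob('stand',W,.05,.066,(.4465,.3695),.06)
blob('tote',W,.11,.165,(.55,.196),.17)
E
```

```text
{'time_s': 65.925, 'tool_pos': [0.424, 0.269, 0.307], 'tool_rot': [-34.634, 89.624, -48.648], 'force': [0.289, -0.265, -0.253], 'grip_width': 0.043, 'qpos': [26.52, 1.448, -62.304, 96.126, 1.668, 83.167, -49.988]}
psi -14.01 az 32.4 DELTA [ 0.0085 -0.347   0.1339] turn 0 tilt [ 0.004 -0.005 -1.   ]
rod head 490 rect [446.2 369.7] [17.7 17.7] 76.4 z med/max [189.5 191.5]
stand 1673 rect [446.4 370.3] [60.2 59.7] 76.9 z med/max [59.5 64.3]
tote 4904 rect [542.6 199.5] [114.6 236.7] 82.3 z med/max [126.9 154.3]
```

Rod is upright in the stand and seated. Move the arm clear and make a final check.

>>> step_arm(
  deltas=[
    [0,0,-0.03,0.012,0],
    [0,0,-0.08,0.031,0],
    [0,0,-0.13,0.05,0],
    [0,0,-0.18,0.07,0],
    [0,0,-0.23,0.089,0],
    [0,0,-0.28,0.108,0],
    [0,0,-0.33,0.127,0],
    [0,0,-0.347,0.134,0],
    [0,0,-0.347,0.134,0],
    [0,0,-0.347,0.134,0],
  ],
)

```text
time_s: 67.22
tool_pos: [0.4726, -0.0925, 0.3054]
tool_rot: [88.1, 89.9, 74.8]
force: [0.3, 0.5, 0.1]
grip_width: 0.043
```

```bash
python3 - <<'E'
from h import *
st()
p,d,W,m=cam('top'); save('t10',p)
blob('jar',W,.07,.1,(.428,-.376),.06); blob('tip',W,.045,.07,(.574,-.390),.08)
blob('handle',W,.138,.17,(.5686,.1938),.06); blob('rodhead',W,.165,.22,(.4465,.3695),.05)
a=np.radians(-7.45); X=W[...,:2]-[.568,.195]; x=X@[np.cos(a),np.sin(a)]*1000
q=(abs(W[...,2]-.128)<.01)&(np.hypot(X[...,0],X[...,1])<.11)
for c in (-85,85): print(c,'rim z',np.median(W[...,2][q&(abs(x-c)<8)]))
E
```

```text
{'time_s': 67.225, 'tool_pos': [0.473, -0.093, 0.305], 'tool_rot': [88.062, 89.949, 74.77], 'force': [0.277, 0.549, 0.11], 'grip_width': 0.043, 'qpos': [46.08, -2.849, -36.376, 99.237, -1.753, 83.056, -3.342]}
jar 419 rect [ 428.8 -376.8] [51.9 51.3] 9.7 z med/max [85.2 91.6]
tip 900 rect [ 574.5 -390.7] [63.9 89.4] 86.3 z med/max [56.2 64.3]
handle 251 rect [568.2 194.4] [88.2 13. ] 83.2 z med/max [152.4 157.6]
rodhead 116 rect [446.7 367.8] [19.1 17.8] 76.4 z med/max [189.4 194.5]
-85 rim z 0.1279520035173375
85 rim z 0.12676032714013397
```

View pics/t10.png

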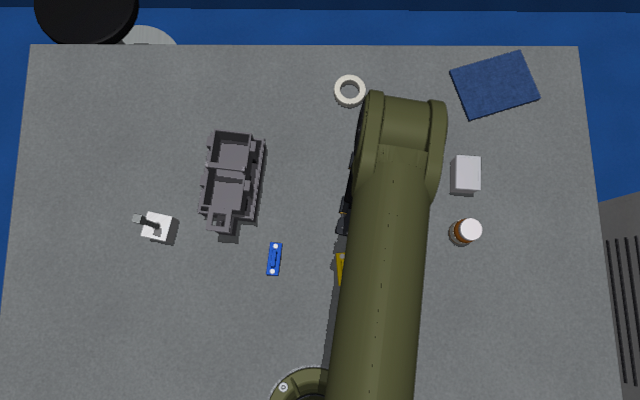

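```bash
python3 -c "
from cell import env
print(env.sign_off())"
```

```text
the job is handed in; nothing more can be done
None
```

The job is done and handed in at about 67 s of the 200 s.

- **Tote and cartridges:** I parked the handled tote on the mat and laid all three black cartridges flat on the base tote's floor. I then set the tote back turned half a turn, with its ear over the bored boss.
- **Depth rod:** It passed through the ear's hole and bottomed in the bore with its tip at about 20 mm. I held it there for about 1.5 s under a few newtons, then put it back upright in its stand.

**Last checks:**
- **Stack:** the top of the handle bar is at 152 mm, as expected. The rim is at 128 mm and 127 mm at its two ends, so the stack is level.
- **Rod:** its head is centred over the stand, with its top at 190 mm.
- **Jar and tip box:** both are unmoved, within 1 mm.
- **Cartridges:** they were last seen flat before the tote went over them. No cartridge was seen to be knocked aside.

No check failed. The wrist camera's positions ran 1–2 mm off the arm's own readings, which is within the tolerance of the fits.

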